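Put chromatography columns away by length in their click-in cradles

ROBOT

A 6-joint arm with a two-finger parallel gripper is mounted at the origin on the work surface. World frame = base frame: x ahead of the robot, y to its left, z up, the work surface at z = 0. Lengths are in m, angles in rad, forces in N, time in s.
With the tool pointing down it reaches from about 0.325 to 1 m from the base axis. Payload 5.1 kg.
Tool frame: the origin (TCP) lies midway between the tips of the shut fingers; the grasp point (between the pads) lies 19 mm behind it; z points along the fingers, y is the direction in which the jaws open and shut (so a half turn about z gives the same grasp; the last joint's range is limited). The gripper opens to 85 mm and grips with 20 to 120 N. Pads are 22 mm wide; open, the fingers measure 114 mm over their backs; the gripper's body (76 mm by 85 mm) begins 54 mm behind the grasp point. The pads swing forward as they close: fully open they stand 13 mm farther back than shut.
Start: joints at [1.173, 0.124, 1.65, -0, 1.367, -0.083], TCP at [0.201, 0.618, 0.201] pointing down, gripper open.
Joint ranges: [-2.61, 2.61], [-1.02, 2.33], [0.03, 2.71], [-1.35, 4.49], [0.32, 2.68], [-2.91, 2.91]. Speed limits (rad/s): [2.57, 2.57, 3.14, 3.14, 3.14, 3.14].

INTERFACE

Orientations are given as a unit quaternion [x, y, z, w].
In Python, from rig import env gives the robot as it stands.
- The arm moves only by the tool servo_tool, never from a script. Its argument "moves" is a list of rows, each a list of 7 numbers: the shift along the tool's x, y, z in cm, then the turn, a rotation vector about the tool's x, y, z in degrees, then the finger opening in cm, from 0 to 8.54. In form: [[dx, dy, dz, rx, ry, rz, grip], ...]. A call has 1 to 5 rows; each row shifts and turns the commanded pose from where the row before left it, along the tool's axes as they then stand; what a row does not reach is not made up. A row lasts 1/8 s, in which the tool goes at most 62.5 mm and 10.7 degrees, less where a joint would pass 70% of its speed; a pose out of reach is approached as far as the arm can. A call with a gripper value outside its range is refused whole. The fingers move at their own pace and stop on an object; "squeeze" is the grip in N (left out, the last holds). Time passes only in rows, so rows that do not move let the fingers close. It gives the time, the measured TCP pose, the force and the opening at its end, in the units of the state.
- env.observe(): the state, without advancing time (a new reading comes with each control period).
- env.camera(name): name is "side" or "top"; returns a dict with "pixels" (400x640x3 uint8, red, green, blue), "z_map" (400x640 float32, m along the optical axis (not along the pixel's ray), 0 where there is no reading), "mtx" (3x3 intrinsics, pixels), "rvec" (rotation vector, rad) and "tvec" (3), from world to camera coordinates, as OpenCV has them. Camera axes: x right, y down, z forward; pixel columns grow to the right and rows downward; lengths in m; the calibration is good to about 2 mm. A picture is of the moment at which its call begins.
- env.close_job(): hands the job in, once; it reports no verdict.
The state is a dict: "t": time; "joint_positions": joint angles; "qvel": joint speeds; "effort": joint torques, N m; "tcp_pos": TCP position; "tcp_rot": TCP orientation; "contact_force": force on the tool from outside, world axes, zero at the start; "moment": the same for the moment, N m; "gripper_width": opening from 0.0 (shut) to 1.0 (fully open).
Only numpy, scipy, OpenCV 4.12 (cv2) and the standard library are available. Lean on these libraries where they do the work, as an engineer would, in place of code of your own. Each camera call takes 0.05 s, during which the arm holds its last target. There are 200 camera calls.

TASK

Sort the three look-alike steel columns by length: lay each one along the rails of the cradle whose blue strip is as long as the column, then push it along the rails until the sprung balls click into its groove and the orange plunger is pressed in. The stops are set at different depths, so go by feel and do not ram them (keep the push well under 60 N). Let go of all the columns and leave everything else on the bench where it is.

Things in the scene. Friction and masses are not known exactly. Their poses are not given: they have to be found in the camera images.
- column_short: steel chromatography column, 100 mm long, loose on the bench (0.2 to 0.5 kg, can roll); the three look alike but for length (100, 125, 150). Origin: its middle, on its axis; x along it. Same end for end: 24 mm diameter tube; each end has a 28 mm dark cap, 14 long (last 7 mm taper to 21), then a brass-coloured groove 12 long, 21 diameter, then a 28 mm collar 8 long
- cradle_short: fixed white cradle for the 100 mm column: plate 200 x 60 x 8 mm, blue strip 100 mm long beside the rails. Origin: centre of plate's underside; z up, x from its open end (nearer the robot) to its stop. Two steel rails, 20 mm wide over all, carry the column along x, its axis at y = 0, z = 45 mm; fingers can go down beside the rails to just above the plate
- lay_short (a point): point on cradle_short's axis, 45 mm above the bench: middle of the 100 mm column when laid on the rails with its end 15 mm inside the plate's open end, clear of the stop and balls at any setting; from here push it along the cradle's +x. Pressed hard on the rails it binds: slide it held a mm or two above them, or let go and push its end. Axes as the cradle's
- plunger_short (a joint): orange plunger in the stop's face on cradle_short: 0 = out (6 mm proud), about 0.005 to 0.006 m = column home and clicked; 2 N spring. Stop is clamped at an untold depth (a column travels 39 to 63 mm from lay_short), top 62 mm high. Sprung balls 20 mm before its face, on cheeks 40 mm apart: column meets them after 18 to 42 mm, push 8 to 18 N, clicks about 20 mm further on
- column_middle: steel chromatography column, 125 mm long, loose on the bench (0.2 to 0.5 kg, can roll); the three look alike but for length (100, 125, 150). Origin: its middle, on its axis; x along it. Same end for end: 24 mm diameter tube; each end has a 28 mm dark cap, 14 long (last 7 mm taper to 21), then a brass-coloured groove 12 long, 21 diameter, then a 28 mm collar 8 long
- cradle_middle: fixed white cradle for the 125 mm column: plate 225 x 60 x 8 mm, blue strip 125 mm long beside the rails. Origin: centre of plate's underside; z up, x from its open end (nearer the robot) to its stop. Two steel rails, 20 mm wide over all, carry the column along x, its axis at y = 0, z = 45 mm; fingers can go down beside the rails to just above the plate
- lay_middle (a point): point on cradle_middle's axis, 45 mm above the bench: middle of the 125 mm column when laid on the rails with its end 15 mm inside the plate's open end, clear of the stop and balls at any setting; from here push it along the cradle's +x. Pressed hard on the rails it binds: slide it held a mm or two above them, or let go and push its end. Axes as the cradle's
- plunger_middle (a joint): orange plunger in the stop's face on cradle_middle: 0 = out (6 mm proud), about 0.005 to 0.006 m = column home and clicked; 2 N spring. Stop is clamped at an untold depth (a column travels 39 to 63 mm from lay_middle), top 62 mm high. Sprung balls 20 mm before its face, on cheeks 40 mm apart: column meets them after 18 to 42 mm, push 8 to 18 N, clicks about 20 mm further on
- column_long: steel chromatography column, 150 mm long, loose on the bench (0.2 to 0.5 kg, can roll); the three look alike but for length (100, 125, 150). Origin: its middle, on its axis; x along it. Same end for end: 24 mm diameter tube; each end has a 28 mm dark cap, 14 long (last 7 mm taper to 21), then a brass-coloured groove 12 long, 21 diameter, then a 28 mm collar 8 long
- cradle_long: fixed white cradle for the 150 mm column: plate 250 x 60 x 8 mm, blue strip 150 mm long beside the rails. Origin: centre of plate's underside; z up, x from its open end (nearer the robot) to its stop. Two steel rails, 20 mm wide over all, carry the column along x, its axis at y = 0, z = 45 mm; fingers can go down beside the rails to just above the plate
- lay_long (a point): point on cradle_long's axis, 45 mm above the bench: middle of the 150 mm column when laid on the rails with its end 15 mm inside the plate's open end, clear of the stop and balls at any setting; from here push it along the cradle's +x. Pressed hard on the rails it binds: slide it held a mm or two above them, or let go and push its end. Axes as the cradle's
- plunger_long (a joint): orange plunger in the stop's face on cradle_long: 0 = out (6 mm proud), about 0.005 to 0.006 m = column home and clicked; 2 N spring. Stop is clamped at an untold depth (a column travels 39 to 63 mm from lay_long), top 62 mm high. Sprung balls 20 mm before its face, on cheeks 40 mm apart: column meets them after 18 to 42 mm, push 8 to 18 N, clicks about 20 mm further on
- jar_white: white plastic jar, 54 mm wide, 85 mm high, standing loose: a bystander, leave it. Origin at its underside.
- bottle_amber: amber bottle, 60 mm wide, 125 mm high, standing loose: a bystander, leave it. Origin at its underside.
- jar_black_cap: white jar with black cap, 50 mm wide, 70 mm high, standing loose: a bystander, leave it. Origin at its underside.
- glass_dish: round glass dish with blue lid, 72 mm wide, 76 mm high, standing loose: a bystander, leave it. Origin at its underside.
- spanner: steel spanner, 150 mm long, lying flat between the cradles and the columns; x along it, loose: a bystander, leave it.
- bottle_clear: clear bottle with black cap, 62 mm wide, 140 mm high, standing loose: a bystander, leave it. Origin at its underside.
- tip_box: blue pipette-tip box with clear cover, 120 x 85 x 80 mm, standing loose: a bystander, leave it. Origin at its underside.
Not all that is in view belongs to the job. What is shaped like the column_short but brown or pink is not meant.

How it is judged:
By the outcome, as a careful person would: the job done as asked, in the order asked, and still so for the second after the job is handed in, with the robot touching nothing.
It also fails if it takes over 67 s, if anything falls off the work surface, if the arm or the gripper's body presses on something with over 40 N, if the wrist force passes 120 N, or if a joint passes its speed limit or range.

## Working session

There is one attempt and no reset: what is moved stays moved. The work goes in short steps, Python scripts to look and compute and a tool call to move; the robot and the scene stay as the last step left them, time stands still between calls to the robot, and variables do not carry over. Pictures are saved under pics/ and viewed, about 8 in all and at most 12, crops included, and the job is handed in when it is done.

Besides the shell and the picture viewer there is one more tool, called as name(argument=value, ...), one argument or row to a line, values as JSON. servo_tool: Moves the arm, as the interface text tells. Its arguments: {"type":"object","properties":{"moves":{"type":"array","items":{"type":"array","items":{"type":"number"}}},"squeeze":{"type":"number"}},"required":["moves"]}

```bash
mkdir -p pics; ls; cat > h.py <<'E'
import numpy as np,cv2
from rig import env
def snap(n):
    c=env.camera(n); return c
def w(c,u,v,z=None):
    K=c["mtx"];R=cv2.Rodrigues(np.array(c["rvec"],float))[0];t=np.array(c["tvec"],float).ravel()
    d=R.T@(np.linalg.inv(K)@[u,v,1]);o=-R.T@t
    if z is None: return o+d*c["z_map"][int(round(v)),int(round(u))]
    return o+d*(z-o[2])/d[2]
def save(c,name,box=None,s=1):
    p=c["pixels"][:,:,::-1]
    if box: x0,y0,x1,y1=box; p=p[y0:y1,x0:x1]
    cv2.imwrite("pics/"+name,cv2.resize(p,None,fx=s,fy=s,interpolation=cv2.INTER_CUBIC))
E
python3 - <<'E'
from h import *
import pickle
s=env.observe();print(s)
for n in("top","side"):
    c=snap(n);pickle.dump(c,open(n+"0.pkl","wb"));save(c,n+"0.png",s=1.25)
    R=cv2.Rodrigues(np.array(c["rvec"],float))[0];print(n,-R.T@np.array(c["tvec"]).ravel(),R[2])
E
```

```text
pics
{'t': 0.0, 'joint_positions': array([ 1.17338737e+00,  1.24451900e-01,  1.65167555e+00, -2.41646414e-05,
        1.36749120e+00, -8.26030024e-02]), 'qvel': array([-0.00135792, -0.00044707, -0.00131298,  0.00064522, -0.00175289,
        0.00030294]), 'effort': array([ 2.57251986e-04, -4.23623121e+01, -3.65445757e+01, -5.10361656e-05,
        6.79874327e-03,  1.37347669e-05]), 'tcp_pos': array([0.20103668, 0.61742426, 0.20008659]), 'tcp_rot': array([ 1.56751321e-01,  9.87637584e-01, -9.86775739e-04, -2.29306634e-04]), 'contact_force': array([ 0.17510047, -0.23536334,  0.11413863]), 'moment': array([ 0.02759804,  0.01124025, -0.02054696]), 'gripper_width': 1.0017067513281122}
top [0.44821015 0.08437364 1.0791762 ] [ 0.07651887  0.02591388 -0.99673132]
side [-0.17528775 -0.62235178  0.75869609] [ 0.57324575  0.58642745 -0.5722693 ]
```

View pics/top0.png

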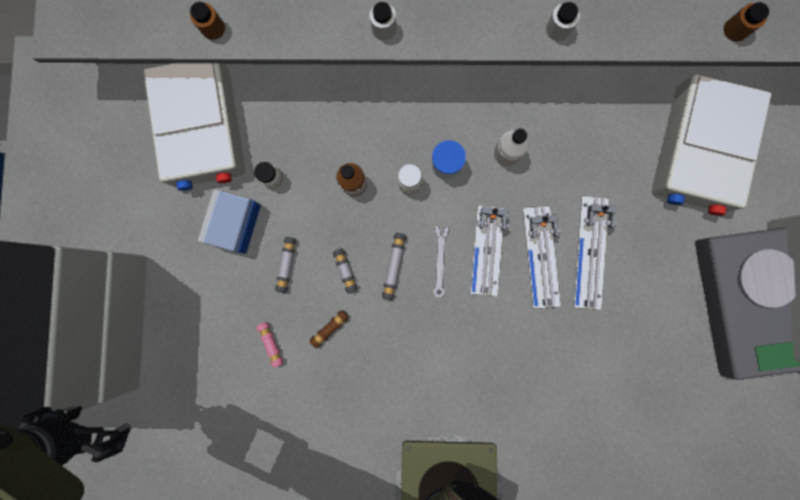

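View pics/side0.png

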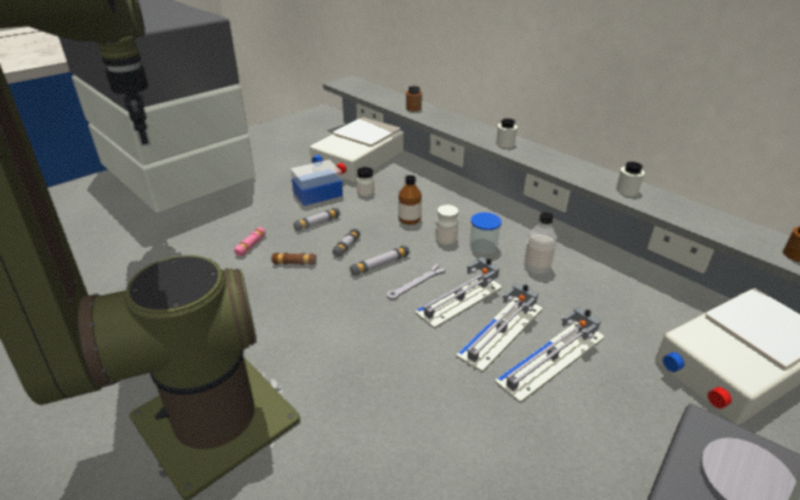

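The top view (800x500) shows grey columns at (287,264), (345,270) and (395,266), which look like middle, short and long. Brown (330,328) and pink (270,345) are look-alikes to leave. The cradles are at (488,250), (542,257) and (592,252), with stops at the far end. I'll take one close crop of both groups.

```bash
python3 - <<'E'
from h import *
import pickle
c=pickle.load(open("top0.pkl","rb"))
p=c["pixels"][:,:,::-1]
a=cv2.resize(p[180:250,215:335],None,fx=6.5,fy=6.5*.65/.65,interpolation=cv2.INTER_CUBIC)
a=cv2.resize(p[182:247,215:335],None,fx=5,fy=5,interpolation=cv2.INTER_CUBIC)
b=cv2.resize(p[155:250,370:490],None,fx=5,fy=5,interpolation=cv2.INTER_CUBIC)
cv2.imwrite("pics/cols.png",a);cv2.imwrite("pics/crad.png",b)
# columns by height
H,W=c["z_map"].shape
vv,uu=np.mgrid[0:H,0:W]
K=c["mtx"];R=cv2.Rodrigues(np.array(c["rvec"],float))[0];t=np.array(c["tvec"],float).ravel()
P=((np.stack([uu,vv,np.ones_like(uu)],-1)@np.linalg.inv(K).T)*c["z_map"][...,None]-t)@R
np.save("P.npy",P)
print("bench z",np.median(P[230:290,330:380,2]))
m=(P[...,2]>.012)&(P[...,2]<.04);m=m.astype(np.uint8)
m[:, :215]=0;m[:,335:]=0;m[:182]=0;m[247:]=0
n,l,s,ce=cv2.connectedComponentsWithStats(m)
for i in range(1,n):
    if s[i,4]<60: continue
    q=P[l==i]; cen,(ww,hh),ang=cv2.minAreaRect((q[:,:2]*1000).astype(np.float32))
    e=np.linalg.eigh(np.cov(q[:,:2].T))[1][:,1]; e*=np.sign(e[0])
    print(s[i],np.round(cen,1),round(ww,1),round(hh,1),"ax deg",np.degrees(np.arctan2(e[1],e[0])),"mean",q.mean(0),"zmax",np.percentile(q[:,2],95))
E
```

```text
bench z -0.0011366427289000746
[306 186  19  54 468] [483.5 125.3] 27.6 149.4 ax deg -10.483026754791917 mean [0.48347941 0.12515175 0.02222889] zmax 0.02680589551079143
[221 189  16  45 392] [483.1 366.7] 26.8 124.5 ax deg -8.16002909098818 mean [0.48303218 0.36597189 0.02156674] zmax 0.027211341817240813
[267 198  19  36 317] [472. 234.] 99.7 27.6 ax deg 21.236031791029117 mean [0.47192805 0.23320166 0.02199129] zmax 0.027563739665910844
```

View pics/cols.png

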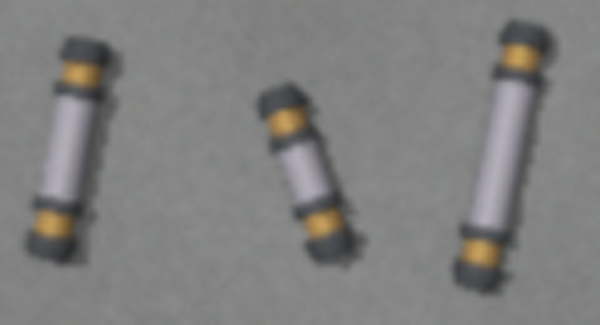

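View pics/crad.png

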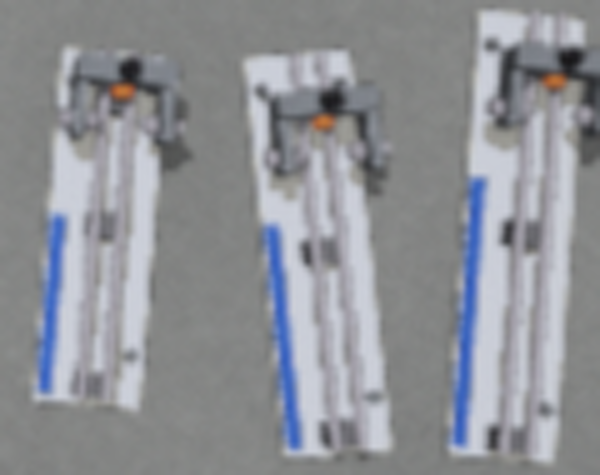

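Crops confirm it: left column 125, centre 100, right 150 (depth lengths 124.5, 99.7 and 149.4 mm). Cradle strips run short, middle, long from left to right. Next I'll fit the cradles.

```bash
python3 - <<'E'
from h import *
import pickle
P=np.load("P.npy");c=pickle.load(open("top0.pkl","rb"))
Z=P[...,2]+.0011
px=c["pixels"].astype(int)
for nm,(x0,x1),L in(("short",(372,410),.2),("mid",(416,450),.225),("long",(456,490),.25)):
    sub=np.zeros(Z.shape,bool);sub[155:250,x0:x1]=1
    m=sub&(Z>.004)&(Z<.013)
    m=m.astype(np.uint8);n,l,s,_=cv2.connectedComponentsWithStats(m)
    q=P[m>0][:,:2]
    cen,(a,b),ang=cv2.minAreaRect((q*1000).astype(np.float32))
    bx=cv2.boxPoints((cen,(a,b),ang))
    r=P[sub&(Z>.022)&(Z<.042)]
    print(nm,np.round(cen,1),round(a,1),round(b,1),round(ang,2),np.histogram(Z[sub],[-.01,.004,.013,.02,.025,.03,.035,.04,.05,.07,.09])[0])
    # rails fit
    lo=r[r[:,0]<cen[0]/1000+.03]
    k,b0=np.polyfit(lo[:,0],lo[:,1],1);print(" rail angle",np.degrees(np.arctan(k)),"y at cenx",k*cen[0]/1000+b0,len(lo),np.median(lo[:,2]), "sd",np.std(lo[:,1]-k*lo[:,0]-b0),"lo x",lo[:,0].min())
    hi=P[sub&(Z>.045)];print(" stop",hi.mean(0)if len(hi) else 0,hi[:,2].max(),hi[:,:2].min(0),hi[:,:2].max(0))
    # orange
    o=sub&(px[...,0]>180)&(px[...,2]<90);print(" orange",P[o].mean(0))
# clutter heights near
for nm,(u,v) in dict(white=(327,141),blue=(359,125),amber=(281,143),clear=(412,115),spanner=(352,209),tip=(183,175)).items(): print(nm,P[v,u])
E
```

```text
short [513.5 -85.5] 255.3 103.8 0.37 [2006 1005   11    7   93  207   17   50  191   11]
 rail angle -4.421187056601738 y at cenx -0.08271083870480528 223 0.030091791438027624 sd 0.006761402926589313 lo x 0.42735757115386563
 stop [ 0.58476627 -0.0800172   0.10611839] 1.0791761967584688 [ 0.44821015 -0.11991191] [0.61216682 0.08437364]
 orange [ 0.5918835  -0.08578171  0.05032794]
mid [ 523.5 -200.3] 255.2 88.5 0.43 [1386 1187   14    6   73  276   18   60  192    7]
 rail angle 5.829741316170598 y at cenx -0.20188973002661015 292 0.03028977724466178 sd 0.007108758788012961 lo x 0.4026259748086936
 stop [ 0.57068003 -0.18337445  0.09980122] 1.0791761967584688 [ 0.44821015 -0.22975908] [0.59545218 0.08437364]
 orange [ 0.57757037 -0.19510986  0.04680095]
long [ 522.  -311.8] 89.1 260.7 89.46 [1185 1340   25   10   89  294   30   70  161    8]
 rail angle -4.714609916138798 y at cenx -0.313205456159844 302 0.030681351686121062 sd 0.006874448022745344 lo x 0.40187595037400137
 stop [ 0.58964087 -0.28190428  0.1352302 ] 1.0791761967584688 [ 0.44821015 -0.34226832] [0.62086775 0.08437364]
 orange [nan nan nan]
white [0.66990549 0.09457738 0.0836174 ]
blue [0.71598936 0.01012292 0.07520494]
amber [0.65991478 0.21417896 0.0984847 ]
clear [ 0.73421634 -0.12280026  0.110183  ]
spanner [0.49485779 0.02236986 0.00671131]
tip [0.57475    0.47537054 0.07992502]<stdin>:20: RuntimeWarning: Mean of empty slice.
  ret = um.true_divide(
```

```bash
cat > fit.py <<'E'
from h import *
import pickle
from scipy.optimize import minimize
P=np.load("P.npy");c=pickle.load(open("top0.pkl","rb"))
Z=P[...,2]+.0011
out={}
for nm,L,g,wx in(("short",.2,(.51,-.083,-4.4),(366,412)),("mid",.225,(.515,-.201,5.8),(412,454)),("long",.25,(.52,-.312,-4.7),(452,496))):
    sub=np.zeros(Z.shape,bool);sub[148:255,wx[0]:wx[1]]=1
    sub&=(Z<.04)&(Z>-.02)
    q=P[sub];lab=(cv2.GaussianBlur(np.clip(Z,0,.008).astype(np.float32),(3,3),0)[sub]>.004)*1.
    f=lambda p,s:((lambda dx,dy,a:np.mean((1/(1+np.exp(-np.clip((L/2-abs(np.cos(a)*dx+np.sin(a)*dy))/s,-40,40)))/(1+np.exp(-np.clip((.03-abs(-np.sin(a)*dx+np.cos(a)*dy))/s,-40,40)))-lab)**2))(q[:,0]-p[0]/1000,q[:,1]-p[1]/1000,np.radians(p[2])))
    p=[g[0]*1000,g[1]*1000,g[2]]
    for s in(.004,.0015): p=minimize(f,p,args=(s,),method="Nelder-Mead",options=dict(initial_simplex=[p,[p[0]+8,p[1],p[2]],[p[0],p[1]+5,p[2]],[p[0],p[1],p[2]+2]])).x
    a=np.radians(p[2]);e=np.array([np.cos(a),np.sin(a)]);nn=np.array([-e[1],e[0]])
    # rails in cradle frame
    r=P[(Z>.022)&(Z<.042)];d=r[:,:2]-p[:2]/1000;x=d@e;y=d@nn
    k=(abs(x)<L/2)&(x<.02)&(abs(y)<.016);kk=np.polyfit(x[k],y[k],1)
    D={"short":.1,"mid":.125,"long":.15}[nm]
    lay=p[:2]+1000*e*(-L/2+.015+D/2)
    hi=P[(Z>.04)&(Z<.09)];d=hi[:,:2]-p[:2]/1000;X=d@e;Y=d@nn;j=(abs(X)<L/2+.02)&(abs(Y)<.035)
    jj=j&(abs(Y)<.008)
    print(nm,np.round(p,2),"err",f(p,.0015),"rail dy mm",kk[1]*1000,"dang",np.degrees(kk[0]),"lay",np.round(lay,1),"| stop x from lay: min",np.percentile(X[j],2)*1000+1000*(L/2-.015-D/2),"mid",np.percentile(X[jj],[1,10,50])*1000+1000*(L/2-.015-D/2))
E
python3 fit.py
```

```text
short [522.56 -83.86  -4.54] err 0.007640288870818219 rail dy mm 0.519450132353526 dang 0.12208674716790133 lay [487.7 -81.1] | stop x from lay: min 79.86309022796621 mid [103.29272994 106.26869241 112.56709186]
mid [ 510.39 -204.31    5.6 ] err 0.010863771989454478 rail dy mm 0.8791186337734406 dang 0.11310724956029597 lay [ 475.6 -207.7] | stop x from lay: min 77.55606479447013 mid [100.25086278 102.5701898  110.58859815]
long [ 521.89 -314.75   -4.92] err 0.013868322803519063 rail dy mm 1.5482189676400457 dang 0.16636004365025728 lay [ 487.  -311.7] | stop x from lay: min 89.13123685281477 mid [112.85364218 114.39472928 121.21913777]
```

```bash
cat > plan.py <<'E'
import sys
from h import *
# usage: plan.py x y z jawdeg n  (mm, deg), from measured pose
def jaw():
    from scipy.spatial.transform import Rotation as R
    M=R.from_quat(env.observe()["tcp_rot"]).as_matrix();return np.degrees(np.arctan2(M[1,1],M[0,1])),M
if __name__=="__main__":
    s=env.observe();p=s["tcp_pos"]*1000;j,M=jaw()
    print("t",s["t"],"p",p.round(1),"jaw",round(j,2),"z",M[:,2].round(4),"F",s["contact_force"].round(1),"w",round(s["gripper_width"],3),"q6",s["joint_positions"].round(2))
    a=list(map(float,sys.argv[1:]))
    while a:
        x,y,z,jt,n=a[:5];a=a[5:];n=int(n);d=(np.array([x,y,z])-p)/10/n;dj=((jt-j+90)%180-90)/n
        for i in range(n):
            J=np.radians(j+dj*i);print([round(float(v),2) for v in(d[:2]@[-np.sin(J),np.cos(J)],d[:2]@[np.cos(J),np.sin(J)],-d[2],0,0,-dj)])
        p=np.array([x,y,z]);j=j+dj*n;print('-')
E
python3 plan.py 472 233.5 100 111.2 9
```

```text
t 0.1 p [201.  617.5 200.1] jaw 71.96 z [-8.0e-04 -1.8e-03 -1.0e+00] F [-0.  -0.6 -0.6] w 1.001 q6 [ 1.17  0.12  1.65  0.    1.37 -0.08]
[-4.18, -3.12, 1.11, 0.0, 0.0, -4.36]
[-3.93, -3.43, 1.11, 0.0, 0.0, -4.36]
[-3.66, -3.72, 1.11, 0.0, 0.0, -4.36]
[-3.37, -3.99, 1.11, 0.0, 0.0, -4.36]
[-3.06, -4.23, 1.11, 0.0, 0.0, -4.36]
[-2.72, -4.45, 1.11, 0.0, 0.0, -4.36]
[-2.38, -4.65, 1.11, 0.0, 0.0, -4.36]
[-2.02, -4.82, 1.11, 0.0, 0.0, -4.36]
[-1.65, -4.96, 1.11, 0.0, 0.0, -4.36]
-
```

servo_tool(
  moves=[
    [-4.2,-3.1,1.1,0,0,-4.36,6],
    [-3.9,-3.4,1.1,0,0,-4.36,6],
    [-3.7,-3.7,1.1,0,0,-4.36,6],
    [-3.4,-4.0,1.1,0,0,-4.36,6],
    [-3.1,-4.2,1.1,0,0,-4.36,6],
  ],
)

```text
t: 0.72
tcp_pos: [0.3535, 0.404, 0.1456]
tcp_rot: [-0.034, 0.999, -0.0, -0.0]
contact_force: [0.7, 0.5, -0.1]
gripper_width: 0.701
```

servo_tool(
  moves=[
    [-2.7,-4.45,1.1,0,0,-4.36,6],
    [-2.4,-4.65,1.1,0,0,-4.36,6],
    [-2.0,-4.8,1.1,0,0,-4.36,6],
    [-1.65,-5.0,1.1,0,0,-4.36,6],
    [0,0,0,0,0,0,6],
  ],
)

```text
t: 1.35
tcp_pos: [0.4739, 0.2319, 0.1008]
tcp_rot: [-0.182, 0.983, -0.0, -0.001]
contact_force: [0.3, -0.4, -0.1]
gripper_width: 0.704
```

```bash
python3 plan.py 472 233.5 30 111.2 2 472 233.5 3 111.2 2
```

```text
t 1.35 p [473.9 231.9 100.8] jaw 110.93 z [-0.0023 -0.0013 -1.    ] F [ 0.3 -0.4 -0.1] w 0.704 q6 [ 0.35 -0.06  2.01 -0.    1.19 -1.58]
[0.06, 0.11, 3.54, 0.0, 0.0, -0.14]
[0.06, 0.11, 3.54, 0.0, 0.0, -0.14]
-
[0.0, 0.0, 1.35, 0.0, 0.0, -0.0]
[0.0, 0.0, 1.35, 0.0, 0.0, -0.0]
-
```

servo_tool(
  moves=[
    [0.06,0.11,3.5,0,0,-0.2,6],
    [0.06,0.11,3.5,0,0,0,6],
    [0,0,1.4,0,0,0,6],
    [0,0,1.3,0,0,0,6],
    [0,0,0,0,0,0,6],
  ],
  squeeze=60,
)

```text
t: 1.98
tcp_pos: [0.4711, 0.2366, 0.0051]
tcp_rot: [-0.186, 0.983, -0.0, -0.0]
contact_force: [0.3, 0.1, 0.8]
gripper_width: 0.703
```

servo_tool(
  moves=[
    [0,0,0,0,0,0,2],
    [0,0,0,0,0,0,2],
    [0,0,0,0,0,0,2],
    [0,0,0,0,0,0,2],
  ],
)

```text
t: 2.48
tcp_pos: [0.4716, 0.2365, 0.0056]
tcp_rot: [-0.186, 0.983, 0.0, 0.0]
contact_force: [0.5, 0.3, -0.0]
gripper_width: 0.233
```

```bash
python3 plan.py  472 233.5 103 111.2 2 488 -81 110 85.5 7
```

```text
t 2.475 p [471.6 236.5   5.6] jaw 111.4 z [ 5.e-04  2.e-04 -1.e+00] F [ 0.5  0.3 -0. ] w 0.233 q6 [ 0.36  0.06  2.07  0.    1.01 -1.58]
[0.04, -0.14, -4.87, 0.0, 0.0, 0.1]
[0.04, -0.15, -4.87, 0.0, 0.0, 0.1]
-
[1.41, -4.27, -0.1, 0.0, 0.0, 3.67]
[1.14, -4.35, -0.1, 0.0, 0.0, 3.67]
[0.85, -4.42, -0.1, 0.0, 0.0, 3.67]
[0.57, -4.46, -0.1, 0.0, 0.0, 3.67]
[0.28, -4.49, -0.1, 0.0, 0.0, 3.67]
[-0.01, -4.5, -0.1, 0.0, 0.0, 3.67]
[-0.29, -4.49, -0.1, 0.0, 0.0, 3.67]
-
```

servo_tool(
  moves=[
    [0,0,0,0,0,0,1.5],
    [0,0,0,0,0,0,1.5],
  ],
)

```text
t: 2.72
tcp_pos: [0.4714, 0.2364, 0.0053]
tcp_rot: [-0.186, 0.983, -0.0, -0.0]
contact_force: [1.0, 0.3, 0.2]
gripper_width: 0.175
```

```bash
python3 - <<'E'
from h import *
s=env.observe();print(s["tcp_pos"],s["gripper_width"],s["contact_force"])
a=env.camera("side");b=env.camera("top")
p=a["pixels"][:,:,::-1];q=b["pixels"][:,:,::-1]
print(p.shape)
A=cv2.resize(p[130:260,180:340],None,fx=4,fy=4,interpolation=cv2.INTER_CUBIC)
cv2.imwrite("pics/g1.png",A)
E
```

```text
[0.47141184 0.23639084 0.00530128] 0.17465655892782236 [1.02021613 0.30298182 0.19010801]
(400, 640, 3)
```

View pics/g1.png

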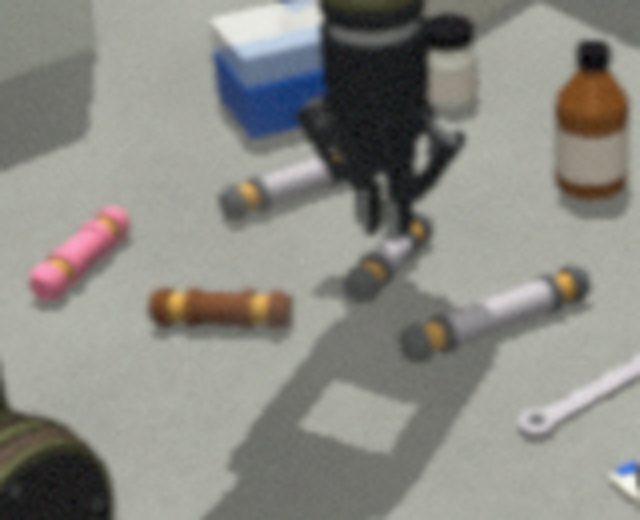

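```bash
python3 - <<'E'
from h import *
c=env.camera("side")
e=np.array([np.cos(np.radians(21.2)),np.sin(np.radians(21.2))]);n=np.array([-e[1],e[0]]);o=np.array([.4714,.2364])
vv,uu=np.mgrid[160:210,258:300]
K=c["mtx"];R=cv2.Rodrigues(np.array(c["rvec"],float))[0];t=np.array(c["tvec"],float).ravel()
P=((np.stack([uu,vv,np.ones_like(uu)],-1)@np.linalg.inv(K).T)*c["z_map"][160:210,258:300,None]-t)@R
d=P[...,:2]-o;X=d@e*1000;Y=d@n*1000;Z=P[...,2]*1000
g=c["pixels"][160:210,258:300].mean(-1)
for r in range(4,46,2): print(160+r,' '.join(f"{int(X[r,k])},{int(Y[r,k])},{int(Z[r,k])}({int(g[r,k])})" for k in range(6,38,3)))
E
```

```text
164 5,39,106(39) -16,14,124(24) -11,7,123(28) -11,-2,125(31) -18,-16,133(22) -9,-20,129(33) -13,-33,135(23) -7,-39,133(109) 0,-45,131(62) 0,-54,133(93) 3,-61,133(78)
166 7,40,97(44) -13,16,115(32) -12,7,117(24) -8,0,117(27) -13,-13,123(26) -11,-21,124(30) -10,-31,126(34) 170,64,2(156) -1,-45,125(59) -11,-60,134(50) 0,-63,129(73)
168 132,124,0(70) -13,17,108(33) -15,6,112(31) -9,0,111(27) -18,-15,119(27) -13,-22,119(23) 11,-17,104(35) 166,62,-2(151) -5,-47,121(53) -10,-59,127(32) 2,-62,121(112)
170 -8,31,95(52) -16,16,103(35) -17,5,107(28) 5,9,93(28) -14,-13,110(24) -11,-21,111(28) 5,-21,101(50) 151,54,0(154) -8,-48,116(34) -9,-58,119(48) 168,29,-2(160)
172 -10,30,90(37) -4,24,88(33) -10,9,95(32) 8,12,84(32) -15,-13,104(42) -11,-20,104(23) 9,-17,91(45) 137,46,2(115) -8,-48,110(31) -4,-56,109(112) 154,21,0(172)
174 -12,29,84(45) -4,25,80(39) -8,12,86(29) 1,8,82(62) 112,65,3(87) -15,-22,100(26) 7,-18,85(34) -10,-39,102(38) -11,-50,105(40) 137,24,0(159) 143,16,0(168)
176 82,93,5(89) 91,88,1(90) -9,11,80(39) -2,5,78(34) 100,59,4(92) -12,-20,90(32) -2,-24,86(32) -7,-37,92(29) -8,-47,96(99)
[... 1500 characters left out ...]
9,-1(110) 18,-18,0(161) 21,-27,1(165) 28,-34,-1(169) 30,-43,0(167)
198 -19,32,1(154) -41,7,23(102) -42,-3,27(79) -36,-10,25(88) -22,-11,17(72) 2,-6,0(104) 5,-15,0(140) 8,-24,1(166) 13,-31,0(168) 17,-40,0(170) 23,-47,-1(165)
200 -24,29,-1(113) -46,4,21(72) -47,-6,24(80) -41,-13,22(72) -19,-9,7(75) -2,-9,-3(109) -3,-20,0(126) 0,-29,1(169) 5,-36,0(169) 10,-44,-1(168) 12,-52,0(167)
202 -35,22,0(114) -49,3,15(73) -47,-6,17(71) -41,-12,15(66) -19,-9,0(103) -17,-18,1(112) -10,-24,0(113) -6,-32,-1(151) -5,-42,1(165) 0,-49,0(169) 3,-57,0(168)
204 -45,16,1(133) -47,4,6(89) -46,-4,9(74) -44,-14,10(85) -28,-14,0(113) -29,-25,4(113) -22,-31,1(111) -18,-39,1(113) -14,-47,1(122) -9,-54,0(141) -6,-63,0(169)
```

servo_tool(
  moves=[
    [0,0,0,0,0,0,5],
    [0,0,0,0,0,0,5],
    [0,0,0,0,0,0,5],
    [0,0,1.0,0,0,0,5],
    [0,0,0.0,0,0,0,5],
  ],
  squeeze=60,
)

```text
t: 3.5
tcp_pos: [0.4703, 0.236, -0.006]
tcp_rot: [-0.186, 0.983, -0.0, -0.001]
contact_force: [0.9, -0.3, -0.3]
gripper_width: 0.585
```

```bash
python3 - <<'E'
from h import *
s=env.observe();print(s)
c=env.camera("side")
e=np.array([np.cos(np.radians(21.2)),np.sin(np.radians(21.2))]);n=np.array([-e[1],e[0]]);o=np.array([.4714,.2364])
vv,uu=np.mgrid[150:215,245:310]
K=c["mtx"];R=cv2.Rodrigues(np.array(c["rvec"],float))[0];t=np.array(c["tvec"],float).ravel()
P=((np.stack([uu,vv,np.ones_like(uu)],-1)@np.linalg.inv(K).T)*c["z_map"][150:215,245:310,None]-t)@R
d=P[...,:2]-o;X=d@e*1000;Y=d@n*1000;Z=P[...,2]*1000;g=c["pixels"][150:215,245:310].mean(-1)
for lo in range(0,90,6):
    k=(Z>lo)&(Z<lo+6)&(abs(X)<14)&(g<75)&(abs(Y)<60)
    print(lo,k.sum(),sorted(Y[k].astype(int)))
save(c,"g2.png",(200,130,330,230),4)
E
```

```text
{'t': 3.5, 'joint_positions': array([ 3.63017173e-01,  8.20298783e-02,  2.07524048e+00, -2.48503408e-05,
        9.86920175e-01, -1.58130955e+00]), 'qvel': array([ 5.31534162e-06, -7.78732544e-03, -7.49415098e-03,  1.89638447e-03,
        7.02685045e-03, -4.14332856e-05]), 'effort': array([-2.83112191e-02, -3.41172051e+01, -3.04523313e+01, -1.30107208e-03,
       -5.94831118e-02, -1.31466669e-05]), 'tcp_pos': array([ 0.47031411,  0.23597936, -0.00604156]), 'tcp_rot': array([-1.85687908e-01,  9.82607914e-01, -2.37954204e-04, -1.27699818e-03]), 'contact_force': array([ 0.92010405, -0.31246315, -0.25824824]), 'moment': array([ 0.03280447, -0.05142117,  0.03368404]), 'gripper_width': 0.5847413486770363}
0 0 []
6 0 []
12 0 []
18 0 []
24 0 []
30 1 [np.int64(-33)]
36 8 [np.int64(-38), np.int64(-32), np.int64(22), np.int64(23), np.int64(24), np.int64(24), np.int64(25), np.int64(26)]
42 13 [np.int64(-39), np.int64(-39), np.int64(-37), np.int64(-35), np.int64(-35), np.int64(-35), np.int64(-33), np.int64(-32), np.int64(22), np.int64(23), np.int64(23), np.int64(23), np.int64(25)]
48 12 [np.int64
[... 1866 characters left out ...]
), np.int64(45), np.int64(46), np.int64(46), np.int64(47), np.int64(47), np.int64(50), np.int64(50), np.int64(50), np.int64(54), np.int64(55)]
84 38 [np.int64(-59), np.int64(-58), np.int64(-57), np.int64(-54), np.int64(-54), np.int64(-51), np.int64(-51), np.int64(-47), np.int64(-36), np.int64(-35), np.int64(-35), np.int64(-33), np.int64(-31), np.int64(-31), np.int64(-31), np.int64(-31), np.int64(-29), np.int64(-28), np.int64(-26), np.int64(18), np.int64(18), np.int64(19), np.int64(29), np.int64(30), np.int64(40), np.int64(43), np.int64(44), np.int64(44), np.int64(45), np.int64(46), np.int64(46), np.int64(48), np.int64(48), np.int64(49), np.int64(51), np.int64(51), np.int64(53), np.int64(55)]
```

View pics/g2.png

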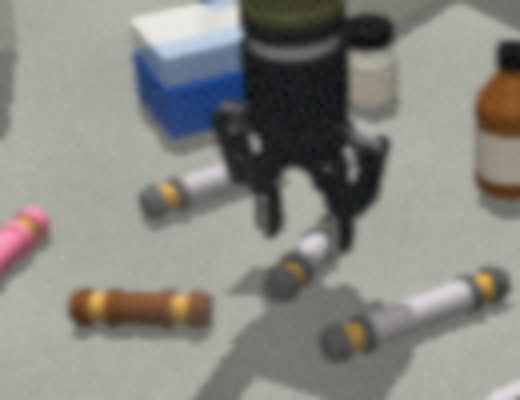

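The picture shows the open fingers well above the tube, with tips at z ≈ 35 mm by depth while the TCP reads -6 mm. The reported TCP is therefore about 33 mm too low. I'll go down carefully by force.

servo_tool(
  moves=[
    [0,0,1.0,0,0,0,5],
    [0,0,0.5,0,0,0,5],
    [0,0,0,0,0,0,5],
  ],
)

```text
t: 3.92
tcp_pos: [0.4708, 0.2362, -0.0205]
tcp_rot: [-0.186, 0.983, -0.0, -0.001]
contact_force: [-0.3, 1.2, 0.5]
gripper_width: 0.58
```

servo_tool(
  moves=[
    [0,0,0.3,0,0,0,5],
    [0,0,0.3,0,0,0,5],
    [0,0,0,0,0,0,5],
  ],
)

```text
t: 4.3
tcp_pos: [0.4712, 0.2363, -0.0259]
tcp_rot: [-0.186, 0.983, -0.0, -0.0]
contact_force: [-0.2, 0.3, 0.0]
gripper_width: 0.584
```

servo_tool(
  moves=[
    [0,0,0,0,0,0,3],
    [0,0,0,0,0,0,2],
    [0,0,0,0,0,0,2],
    [0,0,0,0,0,0,2],
  ],
)

```text
t: 4.8
tcp_pos: [0.4716, 0.2366, -0.0253]
tcp_rot: [-0.186, 0.983, 0.0, 0.0]
contact_force: [-1.1, -0.3, 3.9]
gripper_width: 0.255
```

servo_tool(
  moves=[
    [0,0,0,0,0,0,4],
    [0,0,0,0,0,0,4],
    [0,0,0.4,0,0,0,4],
    [0,0,0,0,0,0,4],
  ],
)

```text
t: 5.3
tcp_pos: [0.4709, 0.2362, -0.0303]
tcp_rot: [-0.186, 0.983, -0.0, -0.001]
contact_force: [-0.2, 0.4, -0.2]
gripper_width: 0.469
```

servo_tool(
  moves=[
    [0,0,0.3,0,0,0,4],
    [0,0,0,0,0,0,4],
  ],
)

```text
t: 5.55
tcp_pos: [0.4716, 0.2365, -0.0315]
tcp_rot: [-0.186, 0.983, -0.0, -0.0]
contact_force: [-4.4, -2.5, 9.2]
gripper_width: 0.469
```

```bash
python3 - <<'E'
from h import *
s=env.observe();print(s["tcp_pos"],s["contact_force"])
c=env.camera("side")
e=np.array([np.cos(np.radians(21.2)),np.sin(np.radians(21.2))]);n=np.array([-e[1],e[0]]);o=np.array([.4714,.2364])
vv,uu=np.mgrid[150:225,245:310]
K=c["mtx"];R=cv2.Rodrigues(np.array(c["rvec"],float))[0];t=np.array(c["tvec"],float).ravel()
P=((np.stack([uu,vv,np.ones_like(uu)],-1)@np.linalg.inv(K).T)*c["z_map"][150:225,245:310,None]-t)@R
d=P[...,:2]-o;X=d@e*1000;Y=d@n*1000;Z=P[...,2]*1000;g=c["pixels"][150:225,245:310].mean(-1)
for lo in range(-4,45,4):
    k=(Z>lo)&(Z<lo+4)&(abs(X)<16)&(g<85)&(abs(Y)<60)
    print(lo,sorted(Y[k].astype(int).tolist()))
E
```

```text
[ 0.47159579  0.2364591  -0.03150964] [-4.37468706 -2.47079329  9.17164465]
-4 []
0 []
4 [-28]
8 [-31, -28, 19]
12 [-34, -28, -26, 17, 17, 18, 19, 19, 20, 20, 24]
16 [-33, -33, -31, -28, -14, 18, 18, 19, 23]
20 [-35, -33, -33, -29, -28, 18, 19, 19]
24 [-34, -33, -32, -30, -28, 18, 18, 19, 21]
28 [-34, -34, -33, -30, -29, 16, 17, 19, 19, 22]
32 [-35, -32, -30, -29, -26, -23, 17, 18, 18, 19, 20, 21, 23]
36 [-34, -33, -30, 18, 19, 19]
40 [-35, -35, -33, -32, -32, -30, -29, 20, 20, 28, 31, 39]
44 [-43, -28, -27, 18, 19, 19, 22, 22, 23, 23, 25, 28, 31]
```

servo_tool(
  moves=[
    [0,0,-0.6,0,0,0,4],
    [0,0,0,0,0,0,2],
    [0,0,0,0,0,0,1.5],
    [0,0,0,0,0,0,1.5],
    [0,0,0,0,0,0,1.5],
  ],
)

```text
t: 6.22
tcp_pos: [0.4721, 0.2367, -0.0259]
tcp_rot: [-0.186, 0.983, 0.0, 0.001]
contact_force: [-0.4, 0.0, 5.1]
gripper_width: 0.259
```

servo_tool(
  moves=[
    [0,0,-0.3,0,0,0,1.5],
    [0,0,0,0,0,0,1.5],
  ],
)

```text
t: 6.48
tcp_pos: [0.4706, 0.2361, -0.0245]
tcp_rot: [-0.186, 0.983, -0.0, -0.001]
contact_force: [-0.3, 0.8, -3.5]
gripper_width: 0.258
```

```bash
python3 plan.py  472 236.5 35 111.2 1 488 -81 45 85.5 7 488 -81 15 85.5 1
```

```text
t 6.475 p [470.6 236.1 -24.5] jaw 111.4 z [-1.5e-03 -6.0e-04 -1.0e+00] F [-0.3  0.8 -3.5] w 0.258 q6 [ 0.36  0.11  2.08 -0.    0.95 -1.58]
[-0.15, -0.01, -5.95, 0.0, 0.0, 0.2]
-
[1.43, -4.31, -0.14, 0.0, 0.0, 3.67]
[1.15, -4.39, -0.14, 0.0, 0.0, 3.67]
[0.86, -4.46, -0.14, 0.0, 0.0, 3.67]
[0.58, -4.5, -0.14, 0.0, 0.0, 3.67]
[0.29, -4.53, -0.14, 0.0, 0.0, 3.67]
[-0.0, -4.54, -0.14, 0.0, 0.0, 3.67]
[-0.29, -4.53, -0.14, 0.0, 0.0, 3.67]
-
[0.0, 0.0, 3.0, 0.0, 0.0, -0.0]
-
```

servo_tool(
  moves=[
    [-0.1,0,-3.0,0,0,0.2,1.5],
    [0,0,-3.0,0,0,0,1.5],
    [1.43,-4.3,-0.2,0,0,3.67,1.5],
    [1.15,-4.4,-0.2,0,0,3.67,1.5],
    [0.86,-4.5,-0.2,0,0,3.67,1.5],
  ],
)

```text
t: 7.1
tcp_pos: [0.4784, 0.0991, 0.0416]
tcp_rot: [-0.088, 0.996, -0.0, -0.001]
contact_force: [0.4, -0.5, -2.7]
gripper_width: 0.252
```

servo_tool(
  moves=[
    [0.58,-4.5,-0.2,0,0,3.67,1.5],
    [0.3,-4.5,-0.1,0,0,3.67,1.5],
    [0,-4.5,0,0,0,3.67,1.5],
    [-0.3,-4.5,0,0,0,3.67,1.5],
    [0,0,0,0,0,0,1.5],
  ],
)

```text
t: 7.72
tcp_pos: [0.4878, -0.0823, 0.0447]
tcp_rot: [0.041, 0.999, -0.0, -0.0]
contact_force: [0.5, 0.8, -3.0]
gripper_width: 0.258
```

```bash
python3 plan.py 488 -81 15 85.5 1; cat > held.py <<'E'
# measure held column in top view: held.py lowz hiz -> points in z band near tcp
import sys
from h import *
from scipy.spatial.transform import Rotation as Ro
s=env.observe();o=s["tcp_pos"];M=Ro.from_quat(s["tcp_rot"]).as_matrix()
c=env.camera("top");H,W=c["z_map"].shape;vv,uu=np.mgrid[0:H,0:W]
K=c["mtx"];R=cv2.Rodrigues(np.array(c["rvec"],float))[0];t=np.array(c["tvec"],float).ravel()
P=((np.stack([uu,vv,np.ones_like(uu)],-1)@np.linalg.inv(K).T)*c["z_map"][...,None]-t)@R
d=P-o;ax=-M[:,0];ay=M[:,1]
X=d@ax*1000;Y=d@ay*1000;Z=P[...,2]*1000
zc=(o[2]+.0395)*1000  # expected column axis height
Lh=float(sys.argv[1])/2
k=(abs(Z-zc)<17)&(abs(Y)<22)&(abs(X)<Lh+12)
print("axis z expect",zc,"n",k.sum())
for x in range(-96,97,8):
    q=k&(X>=x)&(X<x+8)
    if q.sum()>3: print(x,q.sum(),"Y",np.percentile(Y[q],[3,97]).round(1),"mid",round(np.percentile(Y[q],[3,97]).mean(),1),"Zmax",round(np.percentile(Z[q],95),1))
x=X[k&(abs(Y)<10)];print("X range",np.percentile(x,[.5,99.5]).round(1))
E
python3 held.py 100
```

```text
t 7.725 p [487.8 -82.3  44.7] jaw 85.27 z [-9.e-04 -1.e-04 -1.e+00] F [ 0.5  0.8 -3. ] w 0.258 q6 [-0.28 -0.07  2.12 -0.    1.08 -1.76]
[-0.01, 0.13, 2.97, 0.0, 0.0, -0.23]
-
axis z expect 84.23409273018353 n 13
-48 9 Y [-12.8  -6.1] mid -9.4 Zmax 97.2
X range [-48.2 -35.3]
```

```bash
python3 - <<'E'
from h import *
a=env.camera("side")["pixels"][:,:,::-1];b=env.camera("top")["pixels"][:,:,::-1]
A=cv2.resize(a[170:330,320:480],(480,480),interpolation=cv2.INTER_CUBIC)
B=cv2.resize(b[150:260,345:420],(320,470),interpolation=cv2.INTER_CUBIC)
B=cv2.copyMakeBorder(B,0,10,0,0,cv2.BORDER_CONSTANT)
cv2.imwrite("pics/l1.png",np.hstack([A,B]))
E
```

```text
(no output)
```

View pics/l1.png

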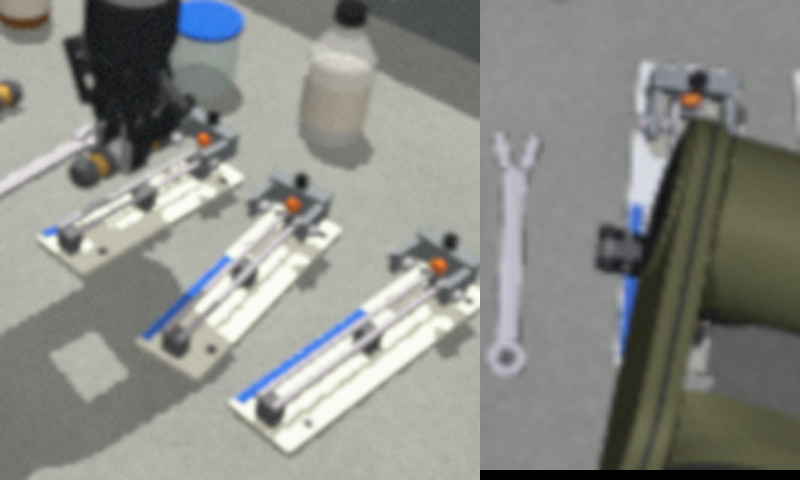

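```bash
cat > sidem.py <<'E'
import sys
from h import *
from scipy.spatial.transform import Rotation as Ro
from scipy.optimize import least_squares
L=float(sys.argv[1])
s=env.observe();o=s["tcp_pos"]*1000;M=Ro.from_quat(s["tcp_rot"]).as_matrix()
acc=[]
for _ in range(3):
    c=env.camera("side");H,W=c["z_map"].shape;vv,uu=np.mgrid[0:H,0:W]
    K=c["mtx"];R=cv2.Rodrigues(np.array(c["rvec"],float))[0];t=np.array(c["tvec"],float).ravel()
    P=((np.stack([uu,vv,np.ones_like(uu)],-1)@np.linalg.inv(K).T)*c["z_map"][...,None]-t)@R*1000
    d=P-o;X=d@-M[:,0];Y=d@M[:,1];Z=P[...,2]-o[2]
    k=(abs(Y)<25)&(X>-L/2-8)&(X<-12)&(Z>15)&(Z<62)
    acc.append(np.stack([X[k],Y[k],Z[k]],1))
q=np.concatenate(acc)
# end face
xe=np.percentile(q[:,0],2);print("n",len(q),"end x",xe.round(1),"expect",-L/2)
b=q[(q[:,0]>xe+8)&(q[:,0]<xe+16)|(q[:,0]>xe+27)&(q[:,0]<xe+33)]
f=lambda p:np.hypot(b[:,1]-p[0],b[:,2]-p[1])-14
r=least_squares(f,[0,39],loss="soft_l1",f_scale=1)
print("axis Y,Z rel TCP",r.x.round(1),"n",len(b),"rms",np.std(f(r.x)).round(2),"world z",(r.x[1]+o[2]).round(1))
for x in np.arange(xe,-12,5):
    m=(q[:,0]>=x)&(q[:,0]<x+5);print(round(x),m.sum(),np.percentile(q[m,1],[5,95]).round(1),np.percentile(q[m,2],[5,95]).round(1))
E
python3 sidem.py 100
```

```text
n 502 end x -49.6 expect -50.0
axis Y,Z rel TCP [ 0.6 40.2] n 178 rms 1.54 world z 84.8
-50 134 [-11.3   7.9] [32.6 52.2]
-45 75 [-13.3   6.9] [33.1 54.6]
-40 50 [-14.1   4. ] [36.7 54.6]
-35 26 [-11.4   2. ] [40.3 52. ]
-30 47 [-11.2   3.7] [38.9 52. ]
-25 92 [-13.7   7. ] [29.5 55.4]
-20 49 [-14.1   7.2] [37.1 54.5]
-15 18 [-14.4  10.3] [38.3 54.3]
```

```bash
python3 - <<'E'
from h import *
c=env.camera("side");H,W=c["z_map"].shape;vv,uu=np.mgrid[0:H,0:W]
K=c["mtx"];R=cv2.Rodrigues(np.array(c["rvec"],float))[0];t=np.array(c["tvec"],float).ravel()
P=((np.stack([uu,vv,np.ones_like(uu)],-1)@np.linalg.inv(K).T)*c["z_map"][...,None]-t)@R*1000
for nm,L,cx,cy,a in(("short",200,522.6,-83.9,-4.54),("mid",225,510.4,-204.3,5.6),("long",250,521.9,-314.8,-4.92)):
    a=np.radians(a);e=np.array([np.cos(a),np.sin(a)]);n=np.array([-e[1],e[0]]);d=P[...,:2]-[cx,cy];X=d@e;Y=d@n;Z=P[...,2]
    k=(Z>26)&(Z<42)&(abs(Y)<18)&(X>-L/2+5)&(X<L/2-75)
    pl=(abs(Z-8)<2.5)&(abs(X)<L/2-70)&(abs(Y)<45)&(c["pixels"].mean(-1)>150)
    px=(abs(Z-8)<2.5)&(abs(Y)<45)&(abs(X)<L/2+20)&(c["pixels"].mean(-1)>150)
    pf=np.polyfit(X[k],Y[k],1)
    print(nm,k.sum(),"railY",np.percentile(Y[k],[3,50,97]).round(1),"ang",np.degrees(pf[0]).round(2),"Z",np.percentile(Z[k],[50,97]).round(1),"plateY",np.percentile(Y[pl],[1,99]).round(1),"plX",np.percentile(X[px],[.5,99.5]).round(1))
E
python3 plan.py 488 -81.2 12 85.5 1
```

```text
short 213 railY [-9.8  1.4 10.1] ang -0.04 Z [31.5 34.2] plateY [-29.2  21.2] plX [-99.7  99.6]
mid 269 railY [-8.8  0.5  9.7] ang 0.21 Z [31.9 34.4] plateY [-29.3  30.1] plX [-111.1  109.3]
long 366 railY [-8.4  1.6 10.5] ang 0.11 Z [31.8 34.5] plateY [-28.6  30.3] plX [-124.2  121.1]
t 8.075 p [488.1 -79.   45.1] jaw 85.62 z [-5.e-04  2.e-04 -1.e+00] F [ 0.2  0.6 -3.4] w 0.259 q6 [-0.27 -0.07  2.12  0.    1.09 -1.76]
[-0.01, -0.22, 3.31, 0.0, 0.0, 0.12]
-
```

servo_tool(
  moves=[
    [0,-0.22,2.0,0,0,0.1,1.5],
    [0,0,1.4,0,0,0,1.5],
    [0,0,0.3,0,0,0,1.5],
    [0,0,0,0,0,0,1.5],
  ],
)

```text
t: 8.57
tcp_pos: [0.4881, -0.082, 0.0083]
tcp_rot: [0.04, 0.999, 0.0, -0.0]
contact_force: [-0.5, 0.2, -2.7]
gripper_width: 0.26
```

servo_tool(
  moves=[
    [0,0,0.15,0,0,0,1.5],
    [0,0,0,0,0,0,1.5],
  ],
)

```text
t: 8.82
tcp_pos: [0.4885, -0.0823, 0.0072]
tcp_rot: [0.04, 0.999, -0.0, 0.0]
contact_force: [-0.5, -0.3, -3.5]
gripper_width: 0.256
```

servo_tool(
  moves=[
    [0,0.08,0.1,0,0,0,1.5],
    [-0.6,0,0,0,0,0,1.5],
    [-0.6,0,0,0,0,0,1.5],
    [-0.4,0,0,0,0,0,1.5],
    [0,0,0,0,0,0,1.5],
  ],
)

```text
t: 9.45
tcp_pos: [0.5047, -0.0828, 0.0059]
tcp_rot: [0.04, 0.999, -0.0, 0.0]
contact_force: [2.1, 1.3, -1.4]
gripper_width: 0.258
```

servo_tool(
  moves=[
    [-0.3,0,0,0,0,0,1.5],
    [-0.3,0,0,0,0,0,1.5],
    [-0.3,0,0,0,0,0,1.5],
    [0,0,0,0,0,0,1.5],
  ],
)

```text
t: 9.95
tcp_pos: [0.5136, -0.0835, 0.0059]
tcp_rot: [0.04, 0.999, -0.0, 0.0]
contact_force: [0.3, 0.7, -2.7]
gripper_width: 0.258
```

servo_tool(
  moves=[
    [-0.3,0,0,0,0,0,1.5],
    [-0.3,0,0,0,0,0,1.5],
  ],
)

```text
t: 10.2
tcp_pos: [0.5192, -0.0838, 0.0059]
tcp_rot: [0.04, 0.999, 0.0, -0.0]
contact_force: [-1.4, 0.4, -1.3]
gripper_width: 0.256
```

servo_tool(
  moves=[
    [-0.3,0,0,0,0,0,1.5],
    [-0.3,0,0,0,0,0,1.5],
  ],
)

```text
t: 10.45
tcp_pos: [0.5242, -0.084, 0.0057]
tcp_rot: [0.04, 0.999, 0.0, -0.001]
contact_force: [-5.8, 2.9, 4.1]
gripper_width: 0.255
```

servo_tool(
  moves=[
    [-0.2,0,0,0,0,0,1.5],
    [-0.2,0,0,0,0,0,1.5],
  ],
)

```text
t: 10.7
tcp_pos: [0.527, -0.0834, 0.0054]
tcp_rot: [0.04, 0.999, 0.001, -0.003]
contact_force: [-7.7, 5.6, 4.8]
gripper_width: 0.255
```

servo_tool(
  moves=[
    [-0.2,0.04,-0.06,0,0,0,1.5],
    [-0.2,0,0,0,0,0,1.5],
  ],
)

```text
t: 10.95
tcp_pos: [0.5297, -0.0832, 0.0053]
tcp_rot: [0.04, 0.999, 0.001, -0.004]
contact_force: [-10.8, 4.9, 4.2]
gripper_width: 0.258
```

servo_tool(
  moves=[
    [-0.2,0,0,0,0,0,1.5],
    [-0.2,0,0,0,0,0,1.5],
  ],
)

```text
t: 11.2
tcp_pos: [0.5348, -0.0839, 0.0054]
tcp_rot: [0.04, 0.999, 0.001, -0.003]
contact_force: [-6.0, 2.6, 1.3]
gripper_width: 0.254
```

servo_tool(
  moves=[
    [-0.2,0,0,0,0,0,1.5],
    [-0.2,0,0,0,0,0,1.5],
  ],
)

```text
t: 11.45
tcp_pos: [0.539, -0.0843, 0.0055]
tcp_rot: [0.04, 0.999, 0.001, -0.003]
contact_force: [-5.9, 3.2, 1.9]
gripper_width: 0.253
```

servo_tool(
  moves=[
    [-0.2,0,0,0,0,0,1.5],
    [-0.15,0,0,0,0,0,1.5],
  ],
)

```text
t: 11.7
tcp_pos: [0.5438, -0.0849, 0.0057]
tcp_rot: [0.04, 0.999, 0.001, -0.001]
contact_force: [-0.5, 2.4, -2.1]
gripper_width: 0.258
```

servo_tool(
  moves=[
    [-0.15,0,0,0,0,0,1.5],
    [0,0,0,0,0,0,1.5],
  ],
)

```text
t: 11.95
tcp_pos: [0.5459, -0.0853, 0.0059]
tcp_rot: [0.04, 0.999, 0.0, -0.0]
contact_force: [0.1, 3.1, -5.4]
gripper_width: 0.257
```

servo_tool(
  moves=[
    [-0.1,0,0,0,0,0,1.5],
    [0,0,0,0,0,0,1.5],
  ],
)

```text
t: 12.2
tcp_pos: [0.5467, -0.0856, 0.0061]
tcp_rot: [0.04, 0.999, 0.0, -0.0]
contact_force: [-1.7, 3.7, -4.3]
gripper_width: 0.255
```

servo_tool(
  moves=[
    [-0.1,0,0,0,0,0,1.5],
    [0,0,0,0,0,0,1.5],
  ],
)

```text
t: 12.45
tcp_pos: [0.5466, -0.0856, 0.0059]
tcp_rot: [0.04, 0.999, 0.0, -0.002]
contact_force: [-6.2, 2.7, -2.2]
gripper_width: 0.256
```

servo_tool(
  moves=[
    [-0.1,0,0,0,0,0,1.5],
    [0,0,0,0,0,0,4.5],
    [0,0,0,0,0,0,4.5],
    [0,0,-0.5,0,0,0,4.5],
    [0,0,-3.5,0,0,0,4.5],
  ],
)

```text
t: 13.08
tcp_pos: [0.5474, -0.0857, 0.045]
tcp_rot: [0.04, 0.999, 0.0, -0.002]
contact_force: [0.7, -0.2, -0.0]
gripper_width: 0.529
```

servo_tool(
  moves=[
    [0,0,-3.0,0,0,0,5],
    [0,0,0,0,0,0,5],
  ],
)

```text
t: 13.32
tcp_pos: [0.5521, -0.0868, 0.0806]
tcp_rot: [0.04, 0.999, -0.001, 0.004]
contact_force: [0.4, -0.5, 0.7]
gripper_width: 0.583
```

```bash
python3 plan.py 483 366.5 60 81.84 8 483 366.5 -25 81.84 2
```

```text
t 13.325 p [552.1 -86.8  80.6] jaw 85.41 z [ 0.008  -0.0022 -1.    ] F [ 0.4 -0.5  0.7] w 0.583 q6 [-0.25  0.03  1.97 -0.    1.14 -1.74]
[1.31, 5.58, 0.26, 0.0, 0.0, 0.45]
[1.36, 5.57, 0.26, 0.0, 0.0, 0.45]
[1.4, 5.56, 0.26, 0.0, 0.0, 0.45]
[1.44, 5.55, 0.26, 0.0, 0.0, 0.45]
[1.49, 5.54, 0.26, 0.0, 0.0, 0.45]
[1.53, 5.52, 0.26, 0.0, 0.0, 0.45]
[1.57, 5.51, 0.26, 0.0, 0.0, 0.45]
[1.62, 5.5, 0.26, 0.0, 0.0, 0.45]
-
[0.0, 0.0, 4.25, 0.0, 0.0, -0.0]
[0.0, 0.0, 4.25, 0.0, 0.0, -0.0]
-
```

servo_tool(
  moves=[
    [1.3,5.6,0.26,0,0,0.45,5],
    [1.35,5.6,0.26,0,0,0.45,5],
    [1.4,5.55,0.26,0,0,0.45,5],
    [1.45,5.55,0.26,0,0,0.45,5],
    [1.5,5.55,0.26,0,0,0.45,5],
  ],
)

```text
t: 13.95
tcp_pos: [0.5052, 0.1996, 0.0626]
tcp_rot: [0.06, 0.998, -0.0, -0.0]
contact_force: [0.8, 0.2, 0.1]
gripper_width: 0.587
```

servo_tool(
  moves=[
    [1.5,5.5,0.26,0,0,0.45,5],
    [1.6,5.5,0.26,0,0,0.45,5],
    [1.6,5.5,0.26,0,0,0.45,5],
    [0,0,0,0,0,0,5],
  ],
)

```text
t: 14.45
tcp_pos: [0.4789, 0.3707, 0.0545]
tcp_rot: [0.069, 0.998, -0.0, -0.0]
contact_force: [0.1, -0.6, 0.1]
gripper_width: 0.584
```

```bash
python3 plan.py 483 366.5 -25 81.84 3; python3 - <<'E'
from h import *
c=env.camera("top");H,W=c["z_map"].shape;vv,uu=np.mgrid[0:H,0:W]
K=c["mtx"];R=cv2.Rodrigues(np.array(c["rvec"],float))[0];t=np.array(c["tvec"],float).ravel()
P=((np.stack([uu,vv,np.ones_like(uu)],-1)@np.linalg.inv(K).T)*c["z_map"][...,None]-t)@R*1000
a=np.radians(-4.54);e=np.array([np.cos(a),np.sin(a)]);n=np.array([-e[1],e[0]]);d=P[...,:2]-[522.6,-83.9];X=d@e;Y=d@n;Z=P[...,2]
k=(abs(Z-55)<6)&(abs(Y)<8)&(X<90)
print("short col X range in cradle",np.percentile(X[k],[1,99]).round(1),"top Z",np.percentile(Z[k],[50,90]).round(1))
save(c,"s1.png",(365,150,500,255),5)
E
```

```text
t 14.45 p [478.9 370.7  54.5] jaw 82.09 z [-7.e-04 -1.e-04 -1.e+00] F [ 0.1 -0.6  0.1] w 0.584 q6 [ 0.57  0.16  1.87  0.    1.11 -0.86]
[-0.15, -0.12, 2.65, 0.0, 0.0, 0.08]
[-0.15, -0.12, 2.65, 0.0, 0.0, 0.08]
[-0.15, -0.12, 2.65, 0.0, 0.0, 0.08]
-
short col X range in cradle [-476.2   76.7] top Z [54.8 58. ]
```

View pics/s1.png

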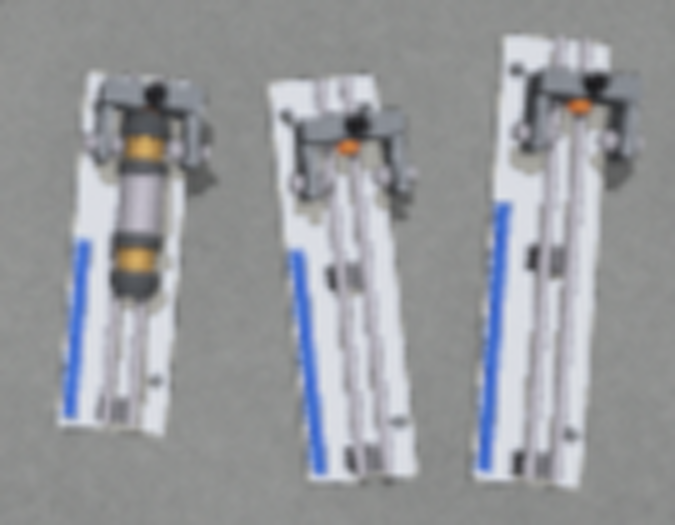

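The picture shows the short column seated at (140,205) against its stop, with no orange visible and its groove between the balls. Now the middle column.

servo_tool(
  moves=[
    [-0.15,-0.14,3.0,0,0,0.2,5],
    [-0.15,-0.14,2.6,0,0,0,5],
    [-0.1,-0.14,1.8,0,0,0,5],
    [0,0,0.6,0,0,0,5],
    [0,0,0,0,0,0,5],
  ],
)

```text
t: 15.12
tcp_pos: [0.4838, 0.3626, -0.0244]
tcp_rot: [0.073, 0.997, -0.0, -0.0]
contact_force: [-0.3, -0.1, 0.4]
gripper_width: 0.583
```

servo_tool(
  moves=[
    [0,0,0,0,0,0,2],
    [0,0,0,0,0,0,1.5],
    [0,0,0,0,0,0,1.5],
    [0,0,0,0,0,0,1.5],
  ],
)

```text
t: 15.62
tcp_pos: [0.4847, 0.3637, -0.0228]
tcp_rot: [0.073, 0.997, 0.001, 0.001]
contact_force: [-0.6, -1.4, 6.4]
gripper_width: 0.258
```

```bash
python3 plan.py 483 366.5 40 81.84 2 476 -207.3 45 95.6 10
```

```text
t 15.625 p [484.7 363.7 -22.8] jaw 81.62 z [ 0.0023  0.0014 -1.    ] F [-0.6 -1.4  6.4] w 0.258 q6 [ 0.56  0.26  1.9  -0.    0.98 -0.87]
[0.11, 0.12, -3.14, 0.0, 0.0, -0.11]
[0.11, 0.12, -3.14, 0.0, 0.0, -0.11]
-
[-0.75, -5.69, -0.05, 0.0, 0.0, -1.38]
[-0.61, -5.71, -0.05, 0.0, 0.0, -1.38]
[-0.47, -5.72, -0.05, 0.0, 0.0, -1.38]
[-0.33, -5.73, -0.05, 0.0, 0.0, -1.38]
[-0.2, -5.74, -0.05, 0.0, 0.0, -1.38]
[-0.06, -5.74, -0.05, 0.0, 0.0, -1.38]
[0.08, -5.74, -0.05, 0.0, 0.0, -1.38]
[0.22, -5.73, -0.05, 0.0, 0.0, -1.38]
[0.36, -5.73, -0.05, 0.0, 0.0, -1.38]
[0.49, -5.72, -0.05, 0.0, 0.0, -1.38]
-
```

servo_tool(
  moves=[
    [0.1,0.1,-3.6,0,0,-0.1,1.5],
    [0.1,0.1,-3.6,0,0,0,1.5],
    [-0.7,-5.7,0,0,0,-1.4,1.5],
    [-0.6,-5.7,0,0,0,-1.4,1.5],
    [-0.5,-5.7,0,0,0,-1.4,1.5],
  ],
)

```text
t: 16.25
tcp_pos: [0.478, 0.1916, 0.0467]
tcp_rot: [0.035, 0.999, -0.0, -0.001]
contact_force: [0.6, -0.6, -2.4]
gripper_width: 0.254
```

servo_tool(
  moves=[
    [-0.3,-5.7,0,0,0,-1.4,1.5],
    [-0.2,-5.7,0,0,0,-1.4,1.5],
    [-0.1,-5.7,0,0,0,-1.4,1.5],
    [0.1,-5.7,0,0,0,-1.4,1.5],
    [0.2,-5.7,0,0,0,-1.4,1.5],
  ],
)

```text
t: 16.88
tcp_pos: [0.4747, -0.0933, 0.0468]
tcp_rot: [-0.026, 1.0, 0.0, -0.001]
contact_force: [1.0, 0.6, -2.5]
gripper_width: 0.252
```

servo_tool(
  moves=[
    [0.35,-5.7,0,0,0,-1.4,1.5],
    [0.5,-5.7,0,0,0,-1.4,1.5],
    [0,0,0,0,0,0,1.5],
  ],
)

```text
t: 17.25
tcp_pos: [0.4738, -0.2093, 0.0472]
tcp_rot: [-0.047, 0.999, -0.0, -0.0]
contact_force: [-0.1, -0.0, -2.6]
gripper_width: 0.256
```

```bash
python3 sidem.py 125; python3 plan.py 475.6 -207.2 11 95.6 3
```

```text
n 758 end x -64.3 expect -62.5
axis Y,Z rel TCP [ 1.4 36. ] n 212 rms 1.74 world z 83.2
-64 180 [-10.  10.] [29.  48.5]
-59 94 [-12.8  11.3] [33.2 51.1]
-54 62 [-13.    9.6] [35.3 50.9]
-49 20 [-11.8   8.1] [41.3 48.4]
-44 44 [-10.8   6.7] [36.  47.7]
-39 126 [-12.   12.3] [30.8 50.5]
-34 61 [-13.   10.1] [36.9 51.1]
-29 30 [-10.7   6.4] [37.8 49.3]
-24 53 [-11.9   7.1] [37.  49.4]
-19 50 [-11.8   8.1] [39.1 49.6]
-14 22 [-11.4   6.4] [39.  49.4]
t 17.4 p [ 473.7 -205.3   46.6] jaw 95.71 z [-0.0018  0.0014 -1.    ] F [ 0.1 -0.1 -2.9] w 0.253 q6 [-0.51 -0.02  2.07  0.    1.09 -2.18]
[-0.06, -0.07, 1.19, 0.0, 0.0, 0.04]
[-0.06, -0.07, 1.19, 0.0, 0.0, 0.04]
[-0.06, -0.07, 1.19, 0.0, 0.0, 0.04]
-
```

servo_tool(
  moves=[
    [-0.2,-0.14,1.7,0,0,0.1,1.5],
    [-0.1,0,1.4,0,0,0,1.5],
    [0,0,0.5,0,0,0,1.5],
    [0,0,0,0,0,0,1.5],
  ],
)

```text
t: 17.9
tcp_pos: [0.4772, -0.2066, 0.0106]
tcp_rot: [-0.049, 0.999, 0.0, -0.001]
contact_force: [-0.5, -0.0, -1.9]
gripper_width: 0.26
```

servo_tool(
  moves=[
    [0,0,0,0,0,0,1.5],
  ],
)

```text
t: 18.02
tcp_pos: [0.4781, -0.2074, 0.012]
tcp_rot: [-0.049, 0.999, -0.0, 0.0]
contact_force: [0.6, 0.2, -2.3]
gripper_width: 0.253
```

servo_tool(
  moves=[
    [0,0,0.15,0,0,0,1.5],
    [-0.6,0,0,0,0,0,1.5],
    [-0.6,0,0,0,0,0,1.5],
    [-0.4,0,0,0,0,0,1.5],
  ],
)

```text
t: 18.52
tcp_pos: [0.4943, -0.2058, 0.0103]
tcp_rot: [-0.049, 0.999, -0.0, 0.0]
contact_force: [-0.3, -1.3, -2.2]
gripper_width: 0.255
```

servo_tool(
  moves=[
    [-0.3,0,0,0,0,0,1.5],
    [-0.2,0,0,0,0,0,1.5],
  ],
)

```text
t: 18.77
tcp_pos: [0.4987, -0.2051, 0.01]
tcp_rot: [-0.049, 0.999, 0.0, -0.0]
contact_force: [-0.4, 0.9, -2.6]
gripper_width: 0.257
```

servo_tool(
  moves=[
    [-0.2,0,0,0,0,0,1.5],
    [-0.2,0,0,0,0,0,1.5],
  ],
)

```text
t: 19.02
tcp_pos: [0.5013, -0.2041, 0.0094]
tcp_rot: [-0.049, 0.999, 0.001, -0.002]
contact_force: [-3.5, 2.1, -1.1]
gripper_width: 0.249
```

servo_tool(
  moves=[
    [-0.2,0.02,0,0,0,0,1.5],
    [-0.2,0,0,0,0,0,1.5],
  ],
)

```text
t: 19.27
tcp_pos: [0.5046, -0.204, 0.0091]
tcp_rot: [-0.049, 0.999, 0.0, -0.002]
contact_force: [-6.9, 0.8, -1.5]
gripper_width: 0.253
```

servo_tool(
  moves=[
    [-0.2,0,0,0,0,0,1.5],
    [-0.2,0,0,0,0,0,1.5],
  ],
)

```text
t: 19.52
tcp_pos: [0.5093, -0.2037, 0.0093]
tcp_rot: [-0.049, 0.999, 0.0, -0.001]
contact_force: [-4.2, 1.5, -3.9]
gripper_width: 0.253
```

servo_tool(
  moves=[
    [-0.2,0,0,0,0,0,1.5],
    [-0.2,0,0,0,0,0,1.5],
  ],
)

```text
t: 19.77
tcp_pos: [0.5148, -0.2035, 0.0101]
tcp_rot: [-0.049, 0.999, -0.0, 0.0]
contact_force: [-1.9, 1.5, -2.3]
gripper_width: 0.255
```

servo_tool(
  moves=[
    [-0.2,0,0,0,0,0,1.5],
    [-0.15,0,0,0,0,0,1.5],
  ],
)

```text
t: 20.02
tcp_pos: [0.519, -0.203, 0.0106]
tcp_rot: [-0.049, 0.999, -0.0, 0.001]
contact_force: [-0.4, 2.7, -1.5]
gripper_width: 0.254
```

servo_tool(
  moves=[
    [-0.15,0,0,0,0,0,1.5],
    [-0.15,0,0,0,0,0,1.5],
  ],
)

```text
t: 20.27
tcp_pos: [0.5209, -0.2027, 0.0102]
tcp_rot: [-0.049, 0.999, 0.0, -0.0]
contact_force: [-2.8, 3.0, -1.3]
gripper_width: 0.252
```

servo_tool(
  moves=[
    [-0.1,0,0,0,0,0,1.5],
    [0,0,0,0,0,0,1.5],
  ],
)

```text
t: 20.52
tcp_pos: [0.5211, -0.2027, 0.0099]
tcp_rot: [-0.049, 0.999, 0.0, -0.001]
contact_force: [-4.9, 2.4, 0.7]
gripper_width: 0.256
```

servo_tool(
  moves=[
    [-0.2,0,0,0,0,0,1.5],
    [0,0,0,0,0,0,1.5],
  ],
)

```text
t: 20.78
tcp_pos: [0.5209, -0.2026, 0.0095]
tcp_rot: [-0.049, 0.999, 0.0, -0.004]
contact_force: [-11.9, 1.0, 3.8]
gripper_width: 0.249
```

servo_tool(
  moves=[
    [-0.15,0,0,0,0,0,1.5],
    [0,0,0,0,0,0,1.5],
  ],
)

```text
t: 21.02
tcp_pos: [0.5209, -0.2026, 0.0094]
tcp_rot: [-0.049, 0.999, 0.001, -0.005]
contact_force: [-17.9, 0.0, 6.9]
gripper_width: 0.253
```

servo_tool(
  moves=[
    [0.2,0,-0.05,0,0,0,1.5],
    [0,0,0,0,0,0,5],
    [0,0,0,0,0,0,5],
    [0,0,-0.5,0,0,0,5],
    [0,0,-3.5,0,0,0,5],
  ],
)

```text
t: 21.65
tcp_pos: [0.5219, -0.2017, 0.0489]
tcp_rot: [-0.049, 0.999, 0.001, -0.002]
contact_force: [0.9, -0.2, -0.8]
gripper_width: 0.588
```

servo_tool(
  moves=[
    [0,0,-2.5,0,0,0,5],
    [0,0,0,0,0,0,5],
    [0,0,0,0,0,0,5],
  ],
)

```text
t: 22.02
tcp_pos: [0.5231, -0.2024, 0.0749]
tcp_rot: [-0.049, 0.999, 0.0, -0.0]
contact_force: [-0.6, -0.2, 0.1]
gripper_width: 0.585
```

```bash
python3 plan.py 483.5 125 60 79.5 6 483.5 125 -25 79.5 2
```

```text
t 22.025 p [ 523.1 -202.4   74.9] jaw 95.62 z [-7.e-04  3.e-04 -1.e+00] F [-0.6 -0.2  0.1] w 0.585 q6 [-0.46  0.04  1.96 -0.    1.14 -2.13]
[0.12, 5.49, 0.25, 0.0, 0.0, 2.69]
[0.38, 5.48, 0.25, 0.0, 0.0, 2.69]
[0.64, 5.46, 0.25, 0.0, 0.0, 2.69]
[0.89, 5.42, 0.25, 0.0, 0.0, 2.69]
[1.15, 5.38, 0.25, 0.0, 0.0, 2.69]
[1.4, 5.32, 0.25, 0.0, 0.0, 2.69]
-
[0.0, 0.0, 4.25, 0.0, 0.0, -0.0]
[0.0, 0.0, 4.25, 0.0, 0.0, -0.0]
-
```

servo_tool(
  moves=[
    [0.1,5.5,0.2,0,0,2.7,5],
    [0.4,5.5,0.2,0,0,2.7,5],
    [0.65,5.45,0.2,0,0,2.7,5],
    [0.9,5.4,0.2,0,0,2.7,5],
    [1.15,5.4,0.2,0,0,2.7,5],
  ],
)

```text
t: 22.65
tcp_pos: [0.4888, 0.072, 0.0639]
tcp_rot: [0.07, 0.998, -0.0, -0.001]
contact_force: [1.4, 0.1, 0.9]
gripper_width: 0.586
```

servo_tool(
  moves=[
    [1.4,5.3,0.2,0,0,2.7,5],
    [0,0,0,0,0,0,5],
    [0,0,0,0,0,0,5],
  ],
)

```text
t: 23.02
tcp_pos: [0.4829, 0.1246, 0.0623]
tcp_rot: [0.092, 0.996, -0.0, -0.001]
contact_force: [0.1, 0.1, 0.3]
gripper_width: 0.583
```

```bash
python3 plan.py 483.5 125 -25 79.5 3; python3 - <<'E'
from h import *
c=env.camera("top");H,W=c["z_map"].shape;vv,uu=np.mgrid[0:H,0:W]
save(c,"s2.png",(260,150,500,255),3.3)
E
```

```text
t 23.025 p [482.9 124.6  62.3] jaw 79.47 z [-2.1e-03 -7.0e-04 -1.0e+00] F [0.1 0.1 0.3] w 0.583 q6 [ 0.15 -0.08  2.1  -0.    1.12 -1.24]
[-0.02, 0.02, 2.91, 0.0, 0.0, -0.01]
[-0.02, 0.02, 2.91, 0.0, 0.0, -0.01]
[-0.02, 0.02, 2.91, 0.0, 0.0, -0.01]
-
```

View pics/s2.png

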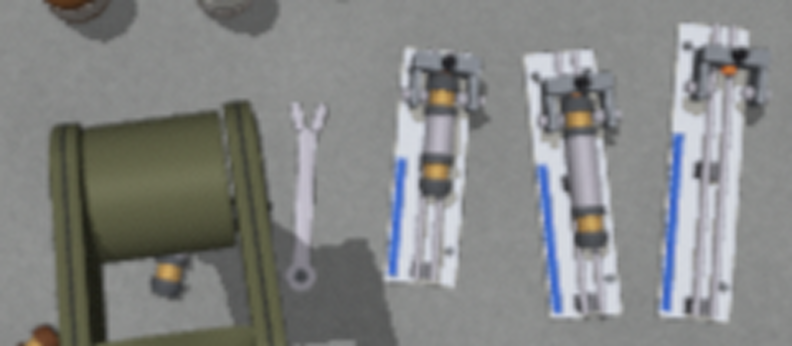

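The short column is seated. The middle one looks home, though I'll zoom on its plunger later. Now the long column.

servo_tool(
  moves=[
    [0,0.05,3.4,0,0,0,5],
    [0,0,2.8,0,0,0,5],
    [0,0,1.8,0,0,0,5],
    [0,0,0.7,0,0,0,5],
    [0,0,0,0,0,0,5],
  ],
)

```text
t: 23.7
tcp_pos: [0.4841, 0.1249, -0.0234]
tcp_rot: [0.093, 0.996, -0.0, -0.0]
contact_force: [0.3, 0.2, 1.1]
gripper_width: 0.588
```

servo_tool(
  moves=[
    [0,0,0,0,0,0,2],
    [0,0,0,0,0,0,1.5],
    [0,0,0,0,0,0,1.5],
    [0,0,0,0,0,0,1.5],
  ],
)

```text
t: 24.2
tcp_pos: [0.4852, 0.1256, -0.022]
tcp_rot: [0.092, 0.996, 0.0, 0.001]
contact_force: [-1.5, -0.2, 5.8]
gripper_width: 0.252
```

```bash
python3 plan.py 483.5 125 45 79.5 2 485 -311 50 85.1 8; python3 - <<'E'
from h import *
c=env.camera("top");save(c,"s3.png",(415,150,460,250),6)
E
```

```text
t 24.2 p [485.2 125.6 -22. ] jaw 79.42 z [ 2.6e-03  4.0e-04 -1.0e+00] F [-1.5 -0.2  5.8] w 0.252 q6 [ 0.15  0.05  2.14 -0.    0.95 -1.24]
[0.08, -0.05, -3.35, 0.0, 0.0, -0.04]
[0.08, -0.05, -3.35, 0.0, 0.0, -0.04]
-
[-1.01, -5.36, -0.06, 0.0, 0.0, -0.7]
[-0.95, -5.37, -0.06, 0.0, 0.0, -0.7]
[-0.88, -5.38, -0.06, 0.0, 0.0, -0.7]
[-0.81, -5.39, -0.06, 0.0, 0.0, -0.7]
[-0.75, -5.4, -0.06, 0.0, 0.0, -0.7]
[-0.68, -5.41, -0.06, 0.0, 0.0, -0.7]
[-0.62, -5.42, -0.06, 0.0, 0.0, -0.7]
[-0.55, -5.42, -0.06, 0.0, 0.0, -0.7]
-
```

View pics/s3.png

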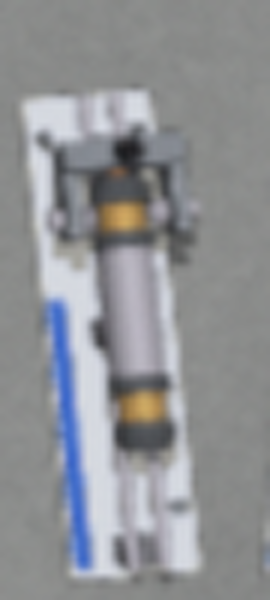

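The zoom shows the middle column's groove level with the balls and its cap at the stop. I'll carry the long column next.

servo_tool(
  moves=[
    [0.1,0,-3.6,0,0,0,1.5],
    [0.1,0,-3.6,0,0,0,1.5],
    [-1.0,-5.4,0,0,0,-0.7,1.5],
    [-0.95,-5.4,0,0,0,-0.7,1.5],
    [-0.9,-5.4,0,0,0,-0.7,1.5],
  ],
)

```text
t: 24.88
tcp_pos: [0.4812, -0.04, 0.048]
tcp_rot: [0.073, 0.997, 0.0, -0.0]
contact_force: [0.8, 0.6, -3.8]
gripper_width: 0.255
```

servo_tool(
  moves=[
    [-0.8,-5.4,0,0,0,-0.7,1.5],
    [-0.75,-5.4,0,0,0,-0.7,1.5],
    [-0.7,-5.4,0,0,0,-0.7,1.5],
    [-0.6,-5.4,0,0,0,-0.7,1.5],
    [-0.55,-5.4,0,0,0,-0.7,1.5],
  ],
)

```text
t: 25.5
tcp_pos: [0.4816, -0.3121, 0.0476]
tcp_rot: [0.043, 0.999, 0.001, -0.001]
contact_force: [1.0, 0.3, -2.2]
gripper_width: 0.252
```

servo_tool(
  moves=[
    [0,0,0,0,0,0,1.5],
    [0,0,0,0,0,0,1.5],
  ],
)

```text
t: 25.75
tcp_pos: [0.4817, -0.3101, 0.0474]
tcp_rot: [0.044, 0.999, 0.001, -0.001]
contact_force: [-0.5, 0.3, -2.8]
gripper_width: 0.25
```

```bash
python3 sidem.py 150|head -2; python3 plan.py 487 -310.7 11 85.1 3
```

```text
n 1044 end x -75.8 expect -75.0
axis Y,Z rel TCP [ 0.6 36.1] n 240 rms 1.42 world z 83.5
t 25.9 p [ 482.3 -309.4   48. ] jaw 85.1 z [-1.e-03  9.e-04 -1.e+00] F [ 0.1 -0.2 -3.8] w 0.247 q6 [-0.66  0.1   1.95  0.    1.09 -2.15]
[-0.16, -0.03, 1.23, 0.0, 0.0, -0.0]
[-0.16, -0.03, 1.23, 0.0, 0.0, -0.0]
[-0.16, -0.03, 1.23, 0.0, 0.0, -0.0]
-
```

servo_tool(
  moves=[
    [-0.25,-0.1,1.8,0,0,0,1.5],
    [-0.25,0,1.5,0,0,0,1.5],
    [0,0,0.45,0,0,0,1.5],
    [0,0,0,0,0,0,1.5],
  ],
)

```text
t: 26.4
tcp_pos: [0.4873, -0.3119, 0.0103]
tcp_rot: [0.043, 0.999, 0.0, -0.0]
contact_force: [-0.9, -0.1, -2.7]
gripper_width: 0.251
```

servo_tool(
  moves=[
    [-0.5,0,0,0,0,0,1.5],
    [-0.5,0,0,0,0,0,1.5],
    [-0.4,0,0,0,0,0,1.5],
  ],
)

```text
t: 26.78
tcp_pos: [0.5021, -0.3138, 0.0114]
tcp_rot: [0.043, 0.999, -0.0, 0.0]
contact_force: [-0.1, -0.5, -2.3]
gripper_width: 0.255
```

servo_tool(
  moves=[
    [-0.2,0,0,0,0,0,1.5],
    [-0.2,0,0,0,0,0,1.5],
  ],
)

```text
t: 27.02
tcp_pos: [0.5055, -0.314, 0.0111]
tcp_rot: [0.043, 0.999, 0.0, -0.0]
contact_force: [-0.0, -0.8, -3.1]
gripper_width: 0.255
```

servo_tool(
  moves=[
    [-0.2,0.08,0.1,0,0,0,1.5],
    [-0.3,0,0,0,0,0,1.5],
    [-0.3,0,0,0,0,0,1.5],
  ],
)

```text
t: 27.4
tcp_pos: [0.5122, -0.3127, 0.0095]
tcp_rot: [0.043, 0.999, 0.001, -0.002]
contact_force: [-4.1, 3.4, 0.1]
gripper_width: 0.255
```

servo_tool(
  moves=[
    [-0.3,0,0,0,0,0,1.5],
    [-0.2,0,0,0,0,0,1.5],
  ],
)

```text
t: 27.65
tcp_pos: [0.5158, -0.3129, 0.0093]
tcp_rot: [0.043, 0.999, 0.002, -0.004]
contact_force: [-8.9, 3.9, 2.2]
gripper_width: 0.249
```

servo_tool(
  moves=[
    [-0.2,0,0,0,0,0,1.5],
    [-0.2,0,0,0,0,0,1.5],
  ],
)

```text
t: 27.9
tcp_pos: [0.5211, -0.3138, 0.0096]
tcp_rot: [0.043, 0.999, 0.001, -0.002]
contact_force: [-4.6, 2.4, -0.4]
gripper_width: 0.25
```

servo_tool(
  moves=[
    [-0.2,0,0,0,0,0,1.5],
    [-0.2,0,0,0,0,0,1.5],
  ],
)

```text
t: 28.15
tcp_pos: [0.5255, -0.3144, 0.0097]
tcp_rot: [0.043, 0.999, 0.001, -0.001]
contact_force: [-2.6, 0.6, -2.1]
gripper_width: 0.255
```

servo_tool(
  moves=[
    [-0.2,0,0,0,0,0,1.5],
    [-0.2,0,0,0,0,0,1.5],
  ],
)

```text
t: 28.4
tcp_pos: [0.5307, -0.315, 0.01]
tcp_rot: [0.043, 0.999, 0.0, 0.0]
contact_force: [-2.1, 2.8, -3.1]
gripper_width: 0.252
```

servo_tool(
  moves=[
    [-0.15,0,0,0,0,0,1.5],
    [0,0,0,0,0,0,1.5],
  ],
)

```text
t: 28.65
tcp_pos: [0.5318, -0.3151, 0.0099]
tcp_rot: [0.043, 0.999, 0.0, -0.0]
contact_force: [-2.0, 3.1, -3.2]
gripper_width: 0.252
```

servo_tool(
  moves=[
    [-0.15,0,0,0,0,0,1.5],
    [0,0,0,0,0,0,1.5],
  ],
)

```text
t: 28.9
tcp_pos: [0.5317, -0.3151, 0.0097]
tcp_rot: [0.043, 0.999, 0.001, -0.002]
contact_force: [-6.3, 4.5, 0.1]
gripper_width: 0.252
```

servo_tool(
  moves=[
    [-0.2,0,0,0,0,0,1.5],
    [0,0,0,0,0,0,1.5],
  ],
)

```text
t: 29.15
tcp_pos: [0.5316, -0.315, 0.0097]
tcp_rot: [0.043, 0.999, 0.001, -0.005]
contact_force: [-14.0, 4.5, 5.1]
gripper_width: 0.255
```

servo_tool(
  moves=[
    [0.15,0,-0.05,0,0,0,1.5],
    [0,0,0,0,0,0,5],
    [0,0,0,0,0,0,5],
    [0,0,-0.5,0,0,0,5],
    [0,0,-3.5,0,0,0,5],
  ],
)

```text
t: 29.78
tcp_pos: [0.5325, -0.3147, 0.0488]
tcp_rot: [0.044, 0.999, 0.001, -0.002]
contact_force: [1.1, -0.4, 0.2]
gripper_width: 0.586
```

servo_tool(
  moves=[
    [0,0,-3.5,0,0,0,5],
    [4,0,-3.5,0,0,0,5],
    [5,0,-2,0,0,0,5],
    [5,3,0,0,0,0,5],
    [0,5,0,0,0,0,5],
  ],
)

```text
t: 30.4
tcp_pos: [0.3997, -0.2241, 0.1416]
tcp_rot: [0.046, 0.999, -0.001, 0.001]
contact_force: [1.1, 1.0, -0.2]
gripper_width: 0.587
```

servo_tool(
  moves=[
    [0,5.5,0,0,0,0,5],
    [0,5.5,0,0,0,0,5],
    [0,5.5,0,0,0,0,5],
    [0,5.5,0,0,0,0,5],
    [0,5.5,0,0,0,0,5],
  ],
)

```text
t: 31.02
tcp_pos: [0.426, 0.052, 0.142]
tcp_rot: [0.044, 0.999, 0.0, 0.002]
contact_force: [0.8, 1.0, 0.3]
gripper_width: 0.588
```

servo_tool(
  moves=[
    [0,5.5,0,0,0,0,5],
    [0,5.5,0,0,0,0,5],
    [0,5.5,0,0,0,0,5],
    [0,0,0,0,0,0,5],
    [0,0,0,0,0,0,5],
  ],
)

```text
t: 31.65
tcp_pos: [0.4398, 0.2146, 0.1411]
tcp_rot: [0.043, 0.999, -0.0, 0.0]
contact_force: [-0.4, -0.6, -0.3]
gripper_width: 0.587
```

```bash
python3 - <<'E'
from h import *
cs=[env.camera("top") for _ in range(3)];c=cs[0]
save(c,"f1.png",(365,150,500,255),5.9)
H,W=c["z_map"].shape;vv,uu=np.mgrid[0:H,0:W]
K=c["mtx"];R=cv2.Rodrigues(np.array(c["rvec"],float))[0];t=np.array(c["tvec"],float).ravel()
z=np.median([q["z_map"] for q in cs],0)
P=((np.stack([uu,vv,np.ones_like(uu)],-1)@np.linalg.inv(K).T)*z[...,None]-t)@R*1000
px=c["pixels"].astype(int)
for nm,D,L,cx,cy,a in(("short",100,200,522.6,-83.9,-4.54),("mid",125,225,510.4,-204.3,5.6),("long",150,250,521.9,-314.8,-4.92)):
    a=np.radians(a);e=np.array([np.cos(a),np.sin(a)]);n=np.array([-e[1],e[0]]);d=P[...,:2]-[cx,cy];X=d@e;Y=d@n;Z=P[...,2]
    k=(Z>40)&(Z<60)&(abs(Y)<7)&(X>-L/2)&(X<L/2+5);near=np.percentile(X[k],1)
    ch=(Z>40)&(Z<70)&(abs(Y)>17)&(abs(Y)<32)&(abs(X)<L/2+5)
    print(nm,"near end",near.round(1),"centre travel from lay",(near+D/2-(-L/2+15+D/2)).round(1),"far end",(near+D).round(1),"cheeks X",np.percentile(X[ch],[3,97]).round(1))
E
```

```text
short near end -25.5 centre travel from lay 59.5 far end 74.5 cheeks X [44.9 86.5]
mid near end -53.6 centre travel from lay 43.9 far end 71.4 cheeks X [42.  83.2]
long near end -66.2 centre travel from lay 43.8 far end 83.8 cheeks X [54.2 95.9]
```

View pics/f1.png

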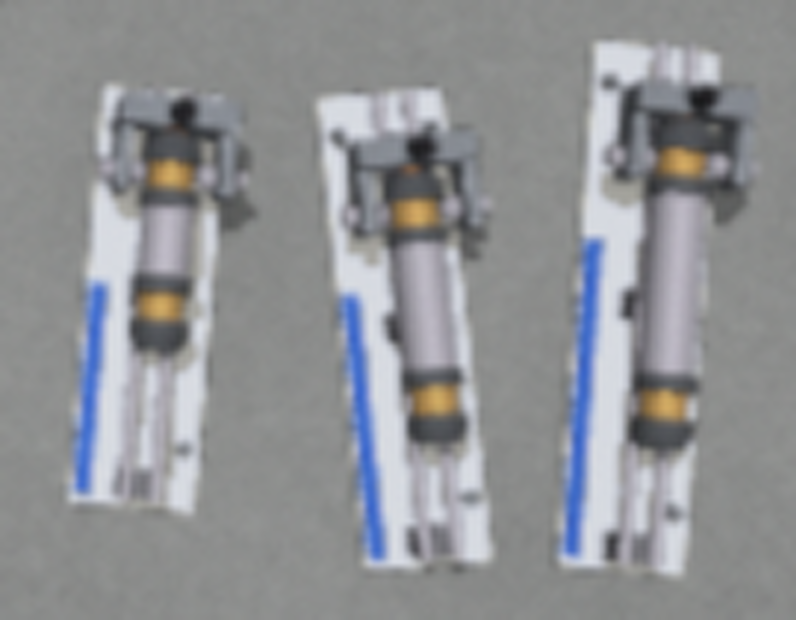

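All three columns sit at the same depth past their cheek fronts (29.6, 29.4 and 29.6 mm). The grooves at about (172,172), (415,212) and (683,160) are level with the balls, and the gripper is clear. Handing in.

```bash
python3 -c "
from rig import env
print(env.observe()['t']);print(env.close_job())"
```

```text
31.8
the job is handed in; nothing more can be done
None
```

All three columns are in their matching cradles and released. I handed the job in at 31.8 s with the gripper clear; no verdict was given.

- **Seating by feel:** each column showed a rise at the balls, a drop at the click, then a hard stop. The highest reading along the push was about 11 N for the short column, 18 N for the middle and 14 N for the long.
- **Last checks:** the final top picture shows each groove level with the balls. The column ends lie 29.4 to 29.6 mm past the cheek fronts in all three cradles. The columns travelled about 59.5, 43.9 and 43.8 mm from their lay points (short, middle, long). I could not read the plungers directly. A trace of orange still shows at the middle stop, but its depth matches the other two.
- **One disagreement:** the reported tool height was about 31 to 33 mm below where the fingertips really were, judging by depth and touch. The first closing on the short column therefore missed above it. I found the right depth by force and set the later heights from the camera.
- **Touch while searching:** the fingertips met something at about 9 N, probably the bench.
- **Bystanders:** I did not touch any of them knowingly. I took no final picture to check that each one had stayed in place.

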